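# Make up nut kits in clip-on carriers

## Robot

A 6-joint arm with a two-finger parallel gripper is mounted at the origin on the work surface. World frame = base frame: x ahead of the robot, y to its left, z up, the work surface at z = 0. Lengths are in m, angles in rad, forces in N, time in s.
With the tool pointing down it reaches from about 0.35 to 0.775 m from the base axis. Payload 7.3 kg.
Tool frame: the origin (TCP) lies on the centre line of the jaws, within the pads' length; the fingertips stand 25 mm ahead of it and the grasp point (between the pads) lies 6 mm ahead of it; z points along the fingers, y is the direction in which the jaws open and shut (so a half turn about z gives the same grasp; the last joint's range is limited). The gripper opens to 92 mm and grips with 3 to 60 N. Pads are 19 mm wide; open, the fingers measure 130 mm over their backs; the gripper's body (75 mm by 190 mm) begins 47 mm behind the grasp point.
Start: joints at [-1.313, 0.342, 1.524, -0, 1.275, -0.146], TCP at [0.206, -0.483, 0.252] pointing down, gripper open.
Joint ranges: [-2.53, 2.53], [-0.77, 2.02], [0.04, 2.7], [-1, 4.14], [0.28, 2.66], [-3.11, 3.11]. Speed limits (rad/s): [2.57, 2.57, 3.14, 3.14, 3.14, 3.14].

## Interface

Orientations are given as [roll, pitch, yaw] about the fixed x, y, z axes, in that order (R = Rz(yaw) Ry(pitch) Rx(roll)).
In Python, from cell import telemetry, read_camera, workorder gives the robot as it stands.
- The arm moves only by the shell command python3 -m creep 'ROWS' [FORCE]. ROWS is JSON, one flat list of numbers, 5 for each row, row after row: the opening, from 0 (shut) to 1 (fully open), then the shift along the world's x, y, z in m, then the turn about the world's z in rad. A call has 1 to 12 rows; each row shifts and turns the pose as measured when the row begins; what a row does not reach is not made up. A row lasts 1/8 s, in which the tool goes at most 62.5 mm and 10.7 degrees, less where a joint would pass 70% of its speed; a pose out of reach is approached as far as the arm can. A call is refused whole if a number of a shift passes 0.0625 or a number of a turn 0.188, either way. A call with a gripper value outside its range is refused whole. The fingers move at their own pace and stop on an object; FORCE is the grip in N (left out, the last holds). Time passes only in rows, so rows that do not move let the fingers close. It gives the time, the measured TCP pose, the force and the opening at its end, in the units of the state.
- telemetry.observe(): the state, without advancing time (a new reading comes with each control period).
- read_camera(name): name is "scene" or "top" or "wrist"; returns a dict with "image" (400x640x3 uint8, red, green, blue), "fovy" (degrees; the focal length in pixels is half the picture's height over the tangent of half this angle, whatever the lens; pixels are square), "cx", "cy" (the principal point, pixels), "distortion" ([k1, k2, p1, p2, k3] as OpenCV has them; the pictures are not rectified), "R" (3x3) and "t" (3): a world point X has camera coordinates R X + t. Camera axes: x right, y down, z forward; pixel columns grow to the right and rows downward; lengths in m; the calibration is good to about 2 mm. A picture is of the moment at which its call begins. There is no depth.
- workorder.hand_in(): hands the job in, once; it reports no verdict.
The state is a dict: "time": time; "qpos": joint angles; "qvel": joint speeds; "joint_efforts": joint torques, N m; "tool_pos": TCP position; "tool_rot": TCP orientation; "contact_force": force on the tool from outside, world axes, zero at the start; "torque": the same for the moment, N m; "opening": finger opening in m.
Only numpy, scipy, OpenCV 4.12 (cv2) and the standard library are available. Lean on these libraries where they do the work, as an engineer would, in place of code of your own. Each camera call takes 0.05 s, during which the arm holds its last target.

## Task

First lift every grey carrier off the rail, pulling it straight up out of its sprung catch, and stand them all upright on the drawing sheet. Then make up a kit in each one: take one long and one short hexagonal nut from the black pocket tray and put them down in the carrier, each in a well of its own. Leave the other things on the bench where they are; spare nuts can stay where they lie.

Things in the scene. Friction and masses are not known exactly. Their poses are not given: they have to be found in the camera images.
- rail: fixed aluminium bar 12 mm thick, 300 mm long (its y), on a base 70 by 340 by 8 mm; bar top at z = 60 mm. Origin: centre of the base's underside. Carriers sit near y = -100, 0, +100 mm, underside 34 mm over the bench. Sprung brass balls in both faces catch a ridge inside each carrier: it comes off with a straight upward pull of about 10 N and clears the bar after 26 mm
- sheet: paper drawing lying fixed on the bench, 210 (x) by 297 (y) by 1 mm. Origin: centre of its underside
- tray: fixed black pocket tray, 115 (x) by 170 (y) by 12 mm, six square pockets 29 mm wide and 8 mm deep at x = +-27.5, y = -55, 0, +55 mm. Origin: centre of its underside
- carrier0: grey plastic carrier on the rail (may be absent), 42 (x) by 81 (y) by 46 (z) mm, 0.12 to 0.21 kg. Origin: centre of its underside. On top two square wells 36 mm wide, 16 deep, at y = +-19.5 mm, floor at z = 30, rim at z = 46 mm, walls 3 mm. Below, a slot 19 mm wide, 26 high runs along y over the rail. Long sides (x = +-21 mm) are flat from z = 0 to 46: grip there
- carrier1: grey plastic carrier on the rail (may be absent), 42 (x) by 81 (y) by 46 (z) mm, 0.12 to 0.21 kg. Origin: centre of its underside. On top two square wells 36 mm wide, 16 deep, at y = +-19.5 mm, floor at z = 30, rim at z = 46 mm, walls 3 mm. Below, a slot 19 mm wide, 26 high runs along y over the rail. Long sides (x = +-21 mm) are flat from z = 0 to 46: grip there
- carrier2: grey plastic carrier on the rail (may be absent), 42 (x) by 81 (y) by 46 (z) mm, 0.12 to 0.21 kg. Origin: centre of its underside. On top two square wells 36 mm wide, 16 deep, at y = +-19.5 mm, floor at z = 30, rim at z = 46 mm, walls 3 mm. Below, a slot 19 mm wide, 26 high runs along y over the rail. Long sides (x = +-21 mm) are flat from z = 0 to 46: grip there
- long0: long hexagonal steel nut, 22 mm across flats (25.4 across corners), 30 mm long, bored, 62 g, standing in a pocket of the tray. Origin: centre of its lower end, z along its length; two flats face +-x, the others 60 degrees apart
- long0_center (a point): middle of that nut
- long1: long hexagonal steel nut, 22 mm across flats (25.4 across corners), 30 mm long, bored, 62 g, standing in a pocket of the tray. Origin: centre of its lower end, z along its length; two flats face +-x, the others 60 degrees apart
- long1_center (a point): middle of that nut
- long2: long hexagonal steel nut, 22 mm across flats (25.4 across corners), 30 mm long, bored, 62 g, standing in a pocket of the tray. Origin: centre of its lower end, z along its length; two flats face +-x, the others 60 degrees apart
- long2_center (a point): middle of that nut
- short0: short hexagonal steel nut, 22 mm across flats (25.4 across corners), 18 mm long, bored, 37 g, standing in a pocket of the tray. Origin: centre of its lower end, z along its length; two flats face +-x, the others 60 degrees apart
- short0_center (a point): middle of that nut
- short1: short hexagonal steel nut, 22 mm across flats (25.4 across corners), 18 mm long, bored, 37 g, standing in a pocket of the tray. Origin: centre of its lower end, z along its length; two flats face +-x, the others 60 degrees apart
- short1_center (a point): middle of that nut
- short2: short hexagonal steel nut, 22 mm across flats (25.4 across corners), 18 mm long, bored, 37 g, standing in a pocket of the tray. Origin: centre of its lower end, z along its length; two flats face +-x, the others 60 degrees apart
- short2_center (a point): middle of that nut
- bush_a: bystander: round steel bush, 24 mm diameter, 36 mm tall, loose. Origin: centre of its underside
- bush_b: bystander: round steel bush, 24 mm diameter, 36 mm tall, loose. Origin: centre of its underside
- sprocket: bystander: dark chain sprocket lying flat, 110 mm across, 32 mm tall, loose. Origin: centre of its underside
- spool: bystander: white spool standing, 64 mm diameter, 72 mm tall, loose. Origin: centre of its underside

How it is judged:
On the way:
1. all carriers present are off the rail and stand upright on the drawing sheet (x of carrier0 in the frame of sheet between -0.105 and 0.105 m and y of carrier0 in the frame of sheet between -0.1485 and 0.1485 m and z of carrier0 in the frame of sheet between -0.003 and 0.006 m and angle between each of carrier0, carrier1, carrier2's own z axis and vertical below 0.1 rad and linear speed of each of carrier0, carrier1, carrier2 below 0.02 m/s and x of carrier1 in the frame of sheet between -0.105 and 0.105 m and y of carrier1 in the frame of sheet between -0.1485 and 0.1485 m and z of carrier1 in the frame of sheet between -0.003 and 0.006 m and x of carrier2 in the frame of sheet between -0.105 and 0.105 m and y of carrier2 in the frame of sheet between -0.1485 and 0.1485 m and z of carrier2 in the frame of sheet between -0.003 and 0.006 m), for 0.2 s.
At the end, for the whole second after the job is handed in: every carrier present stands upright (within 0.1 rad) at rest on the drawing sheet (its centre within the sheet's edges) and holds one long and one short nut, each down in a well of its own (middle of the nut 33 to 52 mm over the carrier's underside) (all of step 1 and ((x of long0_center in the frame of carrier0 between -0.018 and 0.018 m and y of long0_center in the frame of carrier0 between -0.0385 and 0.0385 m and z of long0_center in the frame of carrier0 between 0.033 and 0.052 m) or (x of long1_center in the frame of carrier0 between -0.018 and 0.018 m and y of long1_center in the frame of carrier0 between -0.0385 and 0.0385 m and z of long1_center in the frame of carrier0 between 0.033 and 0.052 m) or (x of long2_center in the frame of carrier0 between -0.018 and 0.018 m and y of long2_center in the frame of carrier0 between -0.0385 and 0.0385 m and z of long2_center in the frame of carrier0 between 0.033 and 0.052 m)) and ((x of short0_center in the frame of carrier0 between -0.018 and 0.018 m and y of short0_center in the frame of carrier0 between -0.0385 and 0.0385 m and z of short0_center in the frame of carrier0 between 0.033 and 0.052 m) or (x of short1_center in the frame of carrier0 between -0.018 and 0.018 m and y of short1_center in the frame of carrier0 between -0.0385 and 0.0385 m and z of short1_center in the frame of carrier0 between 0.033 and 0.052 m) or (x of short2_center in the frame of carrier0 between -0.018 and 0.018 m and y of short2_center in the frame of carrier0 between -0.0385 and 0.0385 m and z of short2_center in the frame of carrier0 between 0.033 and 0.052 m)) and ((x of long0_center in the frame of carrier1 between -0.018 and 0.018 m and y of long0_center in the frame of carrier1 between -0.0385 and 0.0385 m and z of long0_center in the frame of carrier1 between 0.033 and 0.052 m) or (x of long1_center in the frame of carrier1 between -0.018 and 0.018 m and y of long1_center in the frame of carrier1 between -0.0385 and 0.0385 m and z of long1_center in the frame of carrier1 between 0.033 and 0.052 m) or (x of long2_center in the frame of carrier1 between -0.018 and 0.018 m and y of long2_center in the frame of carrier1 between -0.0385 and 0.0385 m and z of long2_center in the frame of carrier1 between 0.033 and 0.052 m)) and ((x of short0_center in the frame of carrier1 between -0.018 and 0.018 m and y of short0_center in the frame of carrier1 between -0.0385 and 0.0385 m and z of short0_center in the frame of carrier1 between 0.033 and 0.052 m) or (x of short1_center in the frame of carrier1 between -0.018 and 0.018 m and y of short1_center in the frame of carrier1 between -0.0385 and 0.0385 m and z of short1_center in the frame of carrier1 between 0.033 and 0.052 m) or (x of short2_center in the frame of carrier1 between -0.018 and 0.018 m and y of short2_center in the frame of carrier1 between -0.0385 and 0.0385 m and z of short2_center in the frame of carrier1 between 0.033 and 0.052 m)) and ((x of long0_center in the frame of carrier2 between -0.018 and 0.018 m and y of long0_center in the frame of carrier2 between -0.0385 and 0.0385 m and z of long0_center in the frame of carrier2 between 0.033 and 0.052 m) or (x of long1_center in the frame of carrier2 between -0.018 and 0.018 m and y of long1_center in the frame of carrier2 between -0.0385 and 0.0385 m and z of long1_center in the frame of carrier2 between 0.033 and 0.052 m) or (x of long2_center in the frame of carrier2 between -0.018 and 0.018 m and y of long2_center in the frame of carrier2 between -0.0385 and 0.0385 m and z of long2_center in the frame of carrier2 between 0.033 and 0.052 m)) and ((x of short0_center in the frame of carrier2 between -0.018 and 0.018 m and y of short0_center in the frame of carrier2 between -0.0385 and 0.0385 m and z of short0_center in the frame of carrier2 between 0.033 and 0.052 m) or (x of short1_center in the frame of carrier2 between -0.018 and 0.018 m and y of short1_center in the frame of carrier2 between -0.0385 and 0.0385 m and z of short1_center in the frame of carrier2 between 0.033 and 0.052 m) or (x of short2_center in the frame of carrier2 between -0.018 and 0.018 m and y of short2_center in the frame of carrier2 between -0.0385 and 0.0385 m and z of short2_center in the frame of carrier2 between 0.033 and 0.052 m))); the robot touches nothing.
It fails at once if the bush a is moved by more than 30 mm (distance of bush_a from where it was at the start of the episode above 0.03 m).
It fails at once if the bush b is moved by more than 30 mm (distance of bush_b from where it was at the start of the episode above 0.03 m).
It fails at once if the sprocket is moved by more than 30 mm (distance of sprocket from where it was at the start of the episode above 0.03 m).
It fails at once if the spool is moved by more than 30 mm (distance of spool from where it was at the start of the episode above 0.03 m).
Of carrier0, carrier1, carrier2 only 2 to 3 are there at a start; the rules pass over those that are not, and their reading is None.
At some moment in a run one of long0, long1, long2, short0, short1, short2, carrier0, carrier1, carrier2 may be knocked a few centimetres aside while the robot is not near it.
It also fails if it takes over 210 s, if anything falls off the work surface, if the arm or the gripper's body presses on something with over 40 N, if the wrist force passes 120 N, or if a joint passes its speed limit or range.

## Working session

There is one attempt and no reset: what is moved stays moved. The work goes in short steps, Python scripts to look and compute and a shell command to move; the robot and the scene stay as the last step left them, time stands still between calls to the robot, and variables do not carry over. Pictures are saved under pics/ and viewed, and the job is handed in when it is done.

```bash
ls; mkdir -p pics; cat > h.py <<'E'
import numpy as np, cv2
from cell import telemetry, read_camera, workorder
def K(c):
    f=200/np.tan(np.radians(c['fovy'])/2)
    return np.array([[f,0,c['cx']],[0,f,c['cy']],[0,0,1.]])
def ray(c,uv):
    p=cv2.undistortPoints(np.array(uv,float).reshape(-1,1,2),K(c),np.array(c['distortion'],float)).reshape(-1,2)
    R=np.array(c['R']);t=np.array(c['t'])
    d=np.c_[p,np.ones(len(p))]@R
    return -R.T@t,d
def onplane(c,uv,z):
    o,d=ray(c,uv); s=(z-o[2])/d[:,2]
    return o+d*s[:,None]
def proj(c,X):
    R=np.array(c['R']);t=np.array(c['t'])
    r,_=cv2.Rodrigues(R)
    return cv2.projectPoints(np.array(X,float).reshape(-1,3),r,t,K(c),np.array(c['distortion'],float))[0].reshape(-1,2)
def snap(n,f):
    c=read_camera(n); cv2.imwrite('pics/'+f+'.png',cv2.cvtColor(c['image'],cv2.COLOR_RGB2BGR)); 
    import pickle; pickle.dump(c,open('pics/'+f+'.pkl','wb')); return c
def load(f):
    import pickle; return pickle.load(open('pics/'+f+'.pkl','rb'))
E
python3 - <<'E'
from h import *
print(telemetry.observe())
for n in ['scene','top','wrist']:
    c=snap(n,n+'0'); print(n,c['fovy'],c['cx'],c['cy'],c['distortion'],np.round(-np.array(c['R']).T@c['t'],3),np.round(c['R'],2).tolist())
E
```

```text
pics
{'time': 0.0, 'qpos': array([-1.31297233e+00,  3.42734699e-01,  1.52498458e+00,  4.88343554e-06,
        1.27539482e+00, -1.45986387e-01]), 'qvel': array([ 0.0004868 ,  0.00130036,  0.00151232, -0.00017338, -0.00079674,
       -0.00064017]), 'joint_efforts': array([-1.24550301e-03, -4.31246173e+01, -2.44222587e+01,  7.16038956e-02,
        5.59325656e-02, -1.30313178e-04]), 'tool_pos': array([ 0.20622294, -0.48241711,  0.25105004]), 'tool_rot': array([-3.14008807e+00, -2.25941830e-04,  4.03808793e-01]), 'contact_force': array([-0.13527047,  0.37143294,  0.53294356]), 'torque': array([-0.03998856, -0.0165911 ,  0.00812008]), 'opening': 0.09164486425435282}
scene 44.3582253954226 317.33356465771266 199.58078706542193 [-0.12925043  0.          0.          0.          0.        ] [ 1.734 -0.046  0.801] [[0.06, 1.0, -0.01], [0.54, -0.04, -0.84], [-0.84, 0.05, -0.54]]
top 49.97265084022332 315.7510741643485 201.6770376971898 [-0.05630929  0.          0.          0.          0.        ] [ 0.523 -0.011  0.981] [[0.01, -1.0, -0.0], [-1.0, -0.01, -0.02], [0.02, 0.0, -1.0]]
wrist 68.69348841593343 314.09406019530866 195.47054133650815 [-0.000787  0.        0.        0.        0.      ] [ 0.281 -0.451  0.383] [[0.39, -0.92, -0.0], [-0.88, -0.38, 0.3], [-0.27, -0.12, -0.96]]
```

View pics/top0.png

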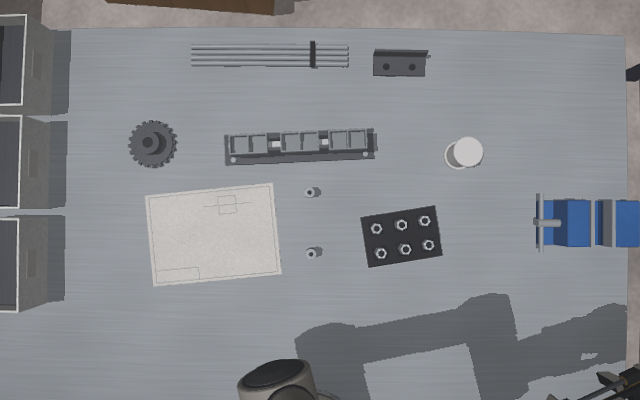

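View pics/scene0.png

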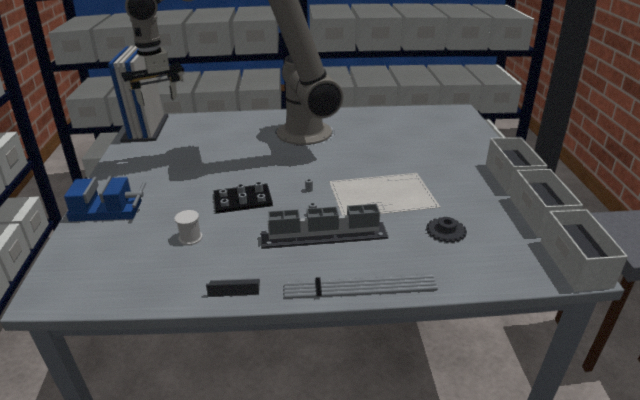

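The top view shows three carriers on the rail (about (250,143), (299,142), (348,140)), the sheet at (213,235), the tray at (401,236), bushes at (312,192) and (313,253), the sprocket at (153,144) and the spool at (465,152).

```bash
python3 - <<'E'
import cv2
i=cv2.imread('pics/top0.png')
a=cv2.resize(i[115:175,215:385],None,fx=4.6,fy=4.6,interpolation=cv2.INTER_CUBIC)
b=cv2.resize(i[200:275,355:450],None,fx=4,fy=4,interpolation=cv2.INTER_CUBIC)
s=cv2.imread('pics/scene0.png')
c=cv2.resize(s[175:220,205:280],None,fx=5,fy=5,interpolation=cv2.INTER_CUBIC)
import numpy as np
o=np.zeros((600,800,3),np.uint8); o[:a.shape[0],:a.shape[1]]=a; o[290:590,:380]=b; o[290:515,400:775]=c
cv2.imwrite('pics/crop0.png',o)
E
```

```text
(no output)
```

View pics/crop0.png

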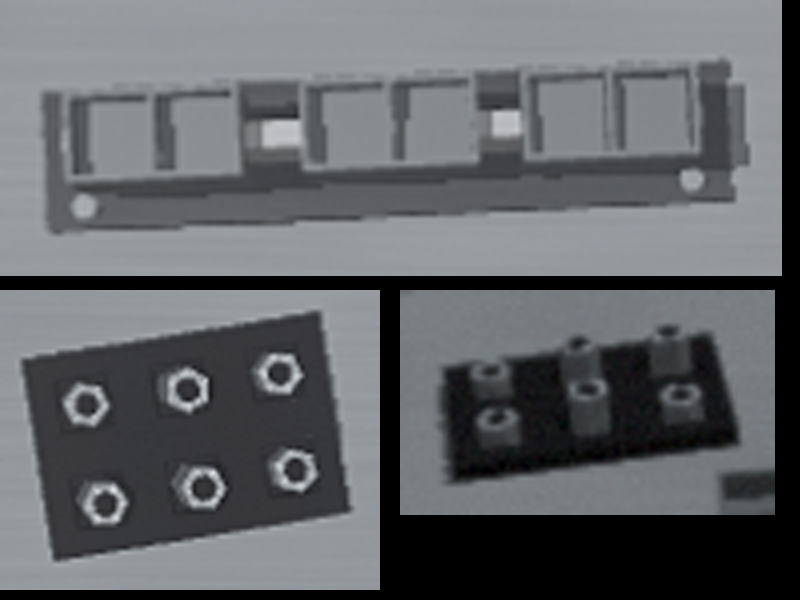

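```bash
python3 - <<'E'
from h import *
c=load('top0')
g=cv2.cvtColor(c['image'],cv2.COLOR_RGB2GRAY)
def big(m,roi):
    x0,y0,x1,y1=roi; mm=np.zeros_like(m); mm[y0:y1,x0:x1]=m[y0:y1,x0:x1]
    cs,_=cv2.findContours(mm,cv2.RETR_EXTERNAL,cv2.CHAIN_APPROX_NONE); return max(cs,key=cv2.contourArea)
def rect(cnt,z):
    W=onplane(c,cnt.reshape(-1,2),z)[:,:2].astype(np.float32)
    (cx,cy),(w,h),a=cv2.minAreaRect(W); return np.round([cx,cy,w,h,a],4)
print('sheet',rect(big((g>175).astype(np.uint8),(130,170,300,300)),.001))
print('tray',rect(big((g<75).astype(np.uint8),(350,195,455,280)),.012))
pts=np.array([[85,405],[187,388],[279,373],[105,502],[202,488],[293,471]],float); pts[:,1]-=290; pts=pts/4+[355-.4,200-.4]
for z,l in ((.034,'long'),(.022,'short')): print(l,np.round(onplane(c,pts,z),4).tolist())
def cr(p): return np.array(p,float)/4.6+[214.6,114.6]
for q in ([[66,92],[236,84],[240,174],[72,184]],[[304,83],[470,74],[476,162],[306,170]],[[522,70],[690,63],[698,152],[526,160]]):
    W=onplane(c,cr(q),.08)[:,:2]; print(np.round(W.mean(0),4), [round(float(np.linalg.norm(W[i]-W[i-1])),4) for i in range(4)], np.degrees(np.arctan2(*(W[0]-W[1])[::1])))
# bush,spool,sprocket
print(np.round(onplane(c,[[314,192],[315,253]],.036),3),np.round(onplane(c,[[467,152]],.072),3),np.round(onplane(c,[[153,144]],.02),3))
print('railends',np.round(onplane(c,cr([[45,93],[55,232],[735,200],[728,62]]),.008),3))
E
```

```text
sheet [0.4647 0.2264 0.2104 0.2975 6.2488]
tray [ 0.4651 -0.2045  0.1138  0.17    9.586 ]
long [[0.4833, -0.1434, 0.034], [0.4932, -0.1999, 0.034], [0.5019, -0.251, 0.034], [0.4299, -0.1549, 0.034], [0.438, -0.2086, 0.034], [0.4477, -0.2591, 0.034]]
short [[0.4828, -0.1451, 0.022], [0.4928, -0.2023, 0.022], [0.5016, -0.254, 0.022], [0.4287, -0.1567, 0.022], [0.4369, -0.2111, 0.022], [0.4468, -0.2623, 0.022]]
[0.6615 0.134 ] [0.0426, 0.0784, 0.0415, 0.0774] -3.0521197267312803
[0.6675 0.0259] [0.0401, 0.0763, 0.0406, 0.078] -3.5939585840518427
[ 0.6735 -0.075 ] [0.0415, 0.0772, 0.0412, 0.079] -2.992235950717058
[[ 0.562 -0.006  0.036]
 [ 0.428 -0.01   0.036]] [[ 0.65  -0.333  0.072]] [[0.669 0.36  0.02 ]]
railends [[ 0.692  0.2    0.008]
 [ 0.623  0.194  0.008]
 [ 0.642 -0.143  0.008]
 [ 0.711 -0.139  0.008]]
```

```bash
python3 -m creep '[1,0.032,0.043,0.005,0.102,1,0.032,0.043,0.005,0.102,1,0.032,0.043,0.005,0.102,1,0.032,0.043,0.005,0.102,1,0.032,0.043,0.005,0.102,1,0.032,0.043,0.005,0.102,1,0.032,0.043,0.005,0.102,1,0.032,0.043,0.005,0.102,1,0.032,0.043,0.005,0.102,1,0.032,0.043,0.005,0.102,1,0.032,0.043,0.005,0.102,1,0.032,0.043,0.005,0.102]'
python3 - <<'E'
from h import *
c=snap('wrist','w1'); snap('top','t1');print(telemetry.observe()['tool_pos'],telemetry.observe()['tool_rot'],-np.array(c['R']).T@c['t'])
E
```

```text
time: 1.65
tool_pos: [0.5969, 0.0492, 0.31]
tool_rot: [-3.137, 0.0, 1.66]
contact_force: [1.1, -1.1, 0.3]
opening: 0.0917
[0.59796847 0.05201683 0.3092298 ] [-3.13747614e+00 -1.67345174e-03  1.66393069e+00] [0.59063985 0.12922393 0.44208768]
```

View pics/w1.png

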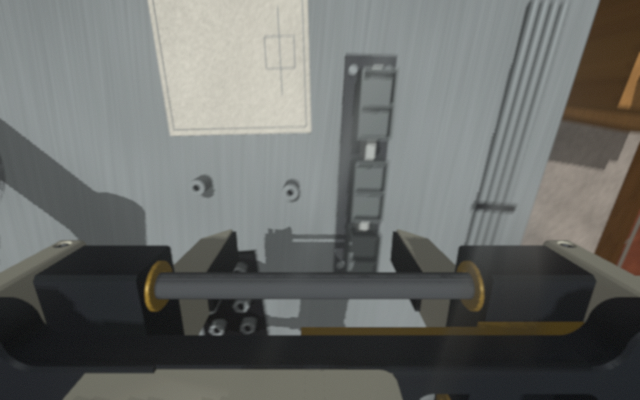

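The wrist view shows the rail running vertically from (370,60) to (360,270), carriers at (375,105), (368,190) and (365,245).

```bash
python3 - <<'E'
import cv2
i=cv2.imread('pics/w1.png')
a=cv2.resize(i[50:150,330:420],None,fx=4.4,fy=4.4,interpolation=cv2.INTER_CUBIC)
b=cv2.resize(i[140:240,330:420],None,fx=4.4,fy=4.4,interpolation=cv2.INTER_CUBIC)
import numpy as np
cv2.imwrite('pics/crop1.png',np.hstack([a,b]))
E
```

```text
(no output)
```

View pics/crop1.png

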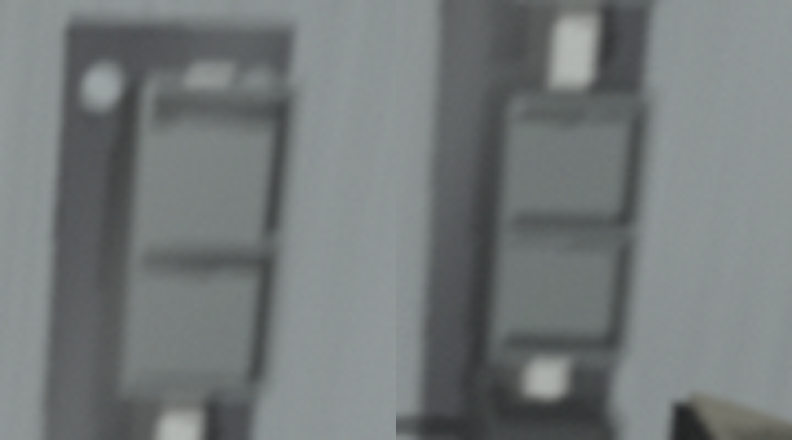

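```bash
python3 - <<'E'
from h import *
c=load('w1')
for q,o in (([[142,82],[295,86],[265,398],[118,400]],[330,50]),([[512-396,95],[648-396,98],[622-396,360],[490-396,360]],[330,140])):
    W=onplane(c,np.array(q)/4.4+np.array(o)-.4,.08)[:,:2]; print(np.round(W,4).tolist(),np.round(W.mean(0),4), [round(float(np.linalg.norm(W[i]-W[i-1])),4) for i in range(4)])
# top cam, rim mask attempt
c=load('top0'); 
for p in ([.6675,.0259,.08],[.6615,.134,.08],[.6735,-.075,.08]): print(proj(c,p), proj(load('w1'),p))
E
```

```text
[[0.6396, 0.1735], [0.6792, 0.1761], [0.6848, 0.0962], [0.6442, 0.092]] [0.6619 0.1344] [0.0816, 0.0397, 0.08, 0.0408]
[[0.6471, 0.0666], [0.6856, 0.0692], [0.691, -0.0107], [0.6512, -0.0144]] [0.6687 0.0277] [0.0811, 0.0386, 0.0801, 0.0399]
[[299.16238108 141.14983289]] [[367.45873209 193.64437776]]
[[247.96456534 143.59979621]] [[375.65463707 106.0731461 ]]
[[347.02073267 138.7608801 ]] [[361.25129461 262.97457074]]
```

```bash
python3 -m creep '[1,0.032,0.041,-0.02,-0.016,1,0.032,0.041,-0.03,-0.016,1,0,0,-0.04,0,1,0,0,0,0]'; python3 -m creep '[1,0,0,0,0]'
```

```text
time: 2.25
tool_pos: [0.6629, 0.1356, 0.2154]
tool_rot: [-3.135, 0.0, 1.629]
contact_force: [0.1, -0.8, 0.4]
opening: 0.092
time: 2.38
tool_pos: [0.6634, 0.135, 0.2171]
tool_rot: [-3.137, 0.0, 1.628]
contact_force: [-0.3, -0.0, 1.4]
opening: 0.0918
```

```bash
python3 -m creep '[1,-0.001,0,-0.045,0,1,0,0,-0.045,0,1,0,0,-0.035,0,1,0,0,-0.015,0,1,0,0,-0.006,0,1,0,0,0,0]' 40
```

```text
time: 3.12
tool_pos: [0.6685, 0.1315, 0.0828]
tool_rot: [3.123, -0.0, 1.623]
contact_force: [1.6, -0.3, 0.9]
opening: 0.0916
```

```bash
python3 -m creep '[1,-0.006,0.003,-0.013,0.006,1,0,0,0,0,1,0,0,0,0]'; python3 - <<'E'
from h import *
snap('scene','s2');c=snap('top','t2')
E
```

```text
time: 3.5
tool_pos: [0.6634, 0.135, 0.0718]
tool_rot: [3.118, -0.0, 1.63]
contact_force: [0.4, -0.3, -0.9]
opening: 0.0918
```

```bash
python3 -m creep '[0.3,0,0,0,0,0.3,0,0,0,0,0.3,0,0,0,0,0.3,0,0,0,0,0.3,0,0,0,0]' 40; python3 - <<'E'
from h import *
snap('scene','s3');c=snap('top','t3')
a=cv2.imread('pics/s3.png')[130:260,220:460];b=cv2.imread('pics/t3.png')[90:260,130:400]
cv2.imwrite('pics/crop3.png',np.vstack([cv2.resize(a,(600,325)),cv2.resize(b,(436,275))[:,:,:].copy() if 0 else cv2.copyMakeBorder(cv2.resize(b,(436,275)),0,0,0,164,0)]))
E
```

```text
time: 4.22
tool_pos: [0.6635, 0.1349, 0.0718]
tool_rot: [3.118, -0.0, 1.63]
contact_force: [0.5, -0.4, 0.5]
opening: 0.0467
```

View pics/crop3.png

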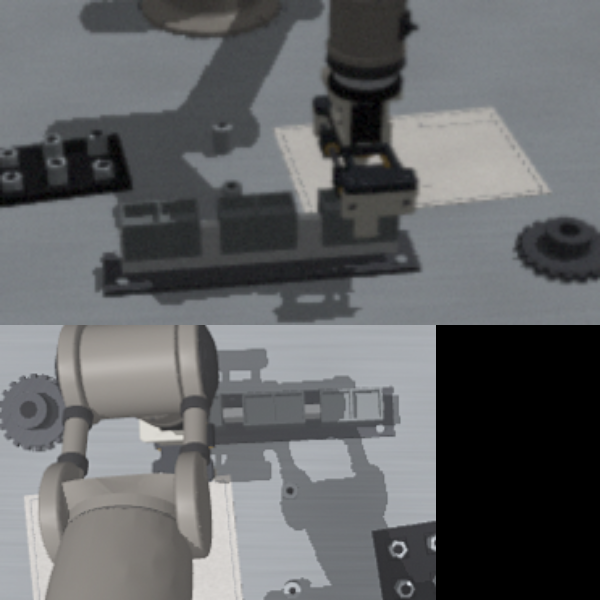

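The jaws straddle the +y carrier (scene crop (370,215)); they are still closing.

```bash
python3 -m creep '[0.3,0,0,0,0,0.3,0,0,0,0,0.3,0,0,0,0]' 40
```

```text
time: 4.7
tool_pos: [0.6624, 0.1349, 0.0717]
tool_rot: [3.121, -0.0, 1.63]
contact_force: [-1.0, -0.3, 0.2]
opening: 0.0417
```

```bash
python3 -m creep '[0.3,0,0,0.012,0,0.3,0,0,0.012,0,0.3,0,0,0.015,0,0.3,0,0,0.02,0,0.3,0,0,0.03,0,0.3,0,0,0.03,0,0.3,0,0,0,0]' 40
```

```text
time: 5.58
tool_pos: [0.6636, 0.1349, 0.201]
tool_rot: [3.113, -0.001, 1.629]
contact_force: [-0.4, 0.2, -1.5]
opening: 0.0413
```

```bash
python3 -m creep '[0.3,-0.04,0.036,0,0.01,0.3,-0.042,0.036,0,0.01,0.3,-0.042,0.036,0,0.01,0.3,-0.042,0.036,0,0.01,0.3,-0.025,0.02,0,0.01,0.3,0,0,0,0,0.3,0,0,0,0]' 40
```

```text
time: 6.45
tool_pos: [0.4644, 0.3008, 0.1964]
tool_rot: [3.117, 0.001, 1.679]
contact_force: [0.5, -0.4, -1.4]
opening: 0.0415
```

```bash
python3 -m creep '[0.3,-0.009,0.015,-0.03,0,0.3,0,0,-0.04,0,0.3,0,0,-0.04,0,0.3,0,0,-0.02,0,0.3,0,0,-0.01,0,0.3,0,0,0,0]' 40
```

```text
time: 7.2
tool_pos: [0.4611, 0.3117, 0.0516]
tool_rot: [3.113, 0.0, 1.67]
contact_force: [-0.6, -0.1, -2.1]
opening: 0.0418
```

```bash
python3 -m creep '[0.3,-0.005,0.003,-0.008,0,0.3,0,0,-0.003,0,0.3,0,0,0,0]' 40;  python3 -m creep '[0.3,0,0,-0.003,0,0.3,0,0,0,0]' 40
```

```text
time: 7.58
tool_pos: [0.4573, 0.3153, 0.0419]
tool_rot: [3.11, -0.001, 1.67]
contact_force: [-0.2, -0.5, -0.7]
opening: 0.0418
time: 7.82
tool_pos: [0.4577, 0.3157, 0.0395]
tool_rot: [3.108, -0.002, 1.67]
contact_force: [0.8, -0.0, -0.7]
opening: 0.0418
```

```bash
python3 -m creep '[0.3,0,0,-0.0015,0,0.3,0,0,0,0,0.75,0,0,0,0,0.75,0,0,0,0,0.75,0,0,0,0,0.75,0,0,0,0]' 40;  python3 -m creep '[0.75,0,0,0.03,0,0.75,0,0,0.05,0,0.75,0,0,0.05,0,0.75,0,0,0,0]' 40
```

```text
time: 8.57
tool_pos: [0.4583, 0.316, 0.0395]
tool_rot: [3.106, -0.002, 1.67]
contact_force: [0.1, -0.8, 0.5]
opening: 0.0687
time: 9.07
tool_pos: [0.4575, 0.3155, 0.1723]
tool_rot: [3.108, -0.001, 1.67]
contact_force: [-0.9, -0.2, -0.4]
opening: 0.0689
```

```bash
python3 -m creep '[0.75,0.030,-0.041,0.01,-0.006,0.75,0.030,-0.041,0.01,-0.006,0.75,0.030,-0.041,0,-0.006,0.75,0.030,-0.041,0,-0.006,0.75,0.030,-0.041,0,-0.006,0.75,0.030,-0.041,0,-0.006,0.75,0.025,-0.030,0,-0.006,0.75,0,0,0,0,0.75,0,0,0,0]' 40; python3 - <<'E'
from h import *
c=snap('top','t4');snap('wrist','w4');snap('scene','s4')
E
```

```text
time: 10.2
tool_pos: [0.6627, 0.0304, 0.1811]
tool_rot: [3.124, -0.003, 1.629]
contact_force: [-0.1, -0.9, 0.4]
opening: 0.069
```

View pics/w4.png

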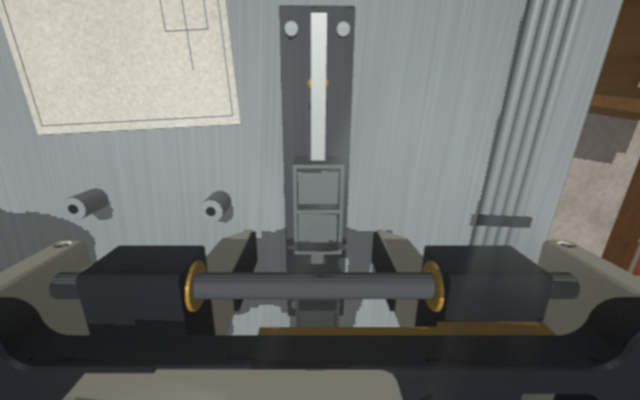

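View pics/t4.png

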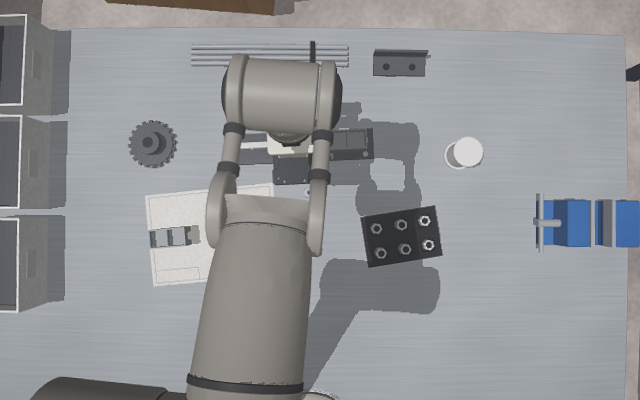

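The wrist view shows carrier B's rim corners near (294,164), (344,164), (347,254), (294,254); carrier A stands on the sheet at (172,237) in the top view.

```bash
python3 - <<'E'
from h import *
c=load('w4')
W=onplane(c,[[293.5,164.5],[344,163.5],[347,253.5],[293.5,254]],.08)[:,:2]; print(np.round(W,4).tolist(),np.round(W.mean(0),4), [round(float(np.linalg.norm(W[i]-W[i-1])),4) for i in range(4)])
W=onplane(c,[[309,160],[326,160],[310,13],[326.5,13]],.06)[:,:2];print(np.round(W,4).tolist())
c=load('t4'); W=onplane(c,[[150,233],[151,246]],.047);print(W)
E
```

```text
[[0.6461, 0.0638], [0.6868, 0.067], [0.6968, -0.0137], [0.6493, -0.0167]] [0.6697 0.0251] [0.0805, 0.0408, 0.0813, 0.0476]
[[0.6586, 0.0646], [0.6734, 0.0655], [0.6532, 0.1772], [0.6657, 0.178]]
[[0.4687163  0.35291447 0.047     ]
 [0.4402393  0.35032414 0.047     ]]
```

```bash
python3 -m creep '[0.75,0.003,-0.003,-0.035,0.002,0.75,0,0,-0.035,0,0.75,0,0,-0.025,0,0.75,0,0,-0.008,0,0.75,0,0,0,0]' 40; python3 -m creep '[0.75,0,0,0,0]'
```

```text
time: 10.98
tool_pos: [0.6651, 0.0335, 0.0799]
tool_rot: [3.118, -0.002, 1.64]
contact_force: [0.6, -0.4, 0.8]
opening: 0.0689
time: 11.1
tool_pos: [0.6656, 0.0339, 0.0812]
tool_rot: [3.116, -0.002, 1.64]
contact_force: [0.2, -0.7, 0.8]
opening: 0.0689
```

```bash
python3 -m creep '[0.75,0.003,-0.007,-0.01,-0.008,0.75,0,0,0,0]' 40; python3 -m creep '[0.3,0,0,0,0,0.3,0,0,0,0,0.3,0,0,0,0,0.3,0,0,0,0,0.3,0,0,0,0]'
```

```text
time: 11.35
tool_pos: [0.6697, 0.0263, 0.0723]
tool_rot: [3.113, -0.001, 1.632]
contact_force: [0.5, -0.3, 0.4]
opening: 0.0687
time: 11.98
tool_pos: [0.6683, 0.0259, 0.0725]
tool_rot: [3.116, -0.001, 1.631]
contact_force: [-1.5, -0.4, 0.7]
opening: 0.042
```

```bash
python3 -m creep '[0.3,0,0,0.012,0,0.3,0,0,0.012,0,0.3,0,0,0.015,0,0.3,0,0,0.02,0,0.3,0,0,0.03,0,0.3,0,0,0.03,0,0.3,0,0,0,0]' 40; python3 -m creep '[0.3,-0.04,0.040,0,0.01,0.3,-0.042,0.042,0,0.01,0.3,-0.042,0.042,0,0.01,0.3,-0.042,0.042,0,0.01,0.3,-0.025,0.025,0,0.01,0.3,0,0,0,0,0.3,0,0,0,0]' 40
```

```text
time: 12.85
tool_pos: [0.6702, 0.0263, 0.2022]
tool_rot: [3.106, -0.001, 1.632]
contact_force: [-1.0, -0.6, -1.8]
opening: 0.0417
time: 13.72
tool_pos: [0.4708, 0.2204, 0.1978]
tool_rot: [3.109, -0.001, 1.681]
contact_force: [0.5, -0.7, -0.3]
opening: 0.042
```

```bash
python3 -m creep '[0.3,-0.005,0.002,-0.04,0,0.3,0,0,-0.04,0,0.3,0,0,-0.04,0,0.3,0,0,-0.015,0,0.3,0,0,0,0,0.3,0,0,0,0]' 40
```

```text
time: 14.48
tool_pos: [0.4717, 0.2174, 0.0585]
tool_rot: [3.105, -0.0, 1.672]
contact_force: [0.1, -0.5, -0.8]
opening: 0.0417
```

```bash
python3 -m creep '[0.3,-0.004,0.006,-0.014,0,0.3,0,0,0,0]' 40;  python3 -m creep '[0.3,0,0,-0.003,0,0.3,0,0,0,0]' 40
```

```text
time: 14.72
tool_pos: [0.4685, 0.2237, 0.0449]
tool_rot: [3.102, -0.001, 1.672]
contact_force: [0.1, -0.2, -1.0]
opening: 0.0418
time: 14.98
tool_pos: [0.4687, 0.224, 0.0422]
tool_rot: [3.101, -0.001, 1.672]
contact_force: [-0.0, 0.5, -1.4]
opening: 0.042
```

```bash
python3 -m creep '[0.3,0,0,-0.002,0,0.3,0,0,-0.001,0,0.75,0,0,0,0,0.75,0,0,0,0,0.75,0,0,0,0,0.75,0,0,0,0]' 40;  python3 -m creep '[0.75,0,0,0.03,0,0.75,0,0,0.05,0,0.75,0,0,0.05,0,0.75,0,0,0,0]' 40
```

```text
time: 15.72
tool_pos: [0.4695, 0.2243, 0.0405]
tool_rot: [3.099, -0.002, 1.672]
contact_force: [0.0, 0.1, 0.7]
opening: 0.0687
time: 16.23
tool_pos: [0.4687, 0.2239, 0.1734]
tool_rot: [3.101, -0.001, 1.672]
contact_force: [-0.2, 0.6, 0.1]
opening: 0.0686
```

```bash
python3 -m creep '[0.75,0.030,-0.043,0.01,-0.006,0.75,0.030,-0.043,0.01,-0.006,0.75,0.030,-0.043,0,-0.006,0.75,0.030,-0.043,0,-0.006,0.75,0.030,-0.043,0,-0.006,0.75,0.030,-0.043,0,-0.006,0.75,0.025,-0.032,0,-0.006,0.75,0,0,0,0,0.75,0,0,0,0]' 40; python3 - <<'E'
from h import *
c=snap('top','t5');snap('wrist','w5');snap('scene','s5')
E
```

```text
time: 17.35
tool_pos: [0.6738, -0.0752, 0.1814]
tool_rot: [3.117, -0.005, 1.631]
contact_force: [0.0, 0.6, 0.2]
opening: 0.0687
```

View pics/w5.png

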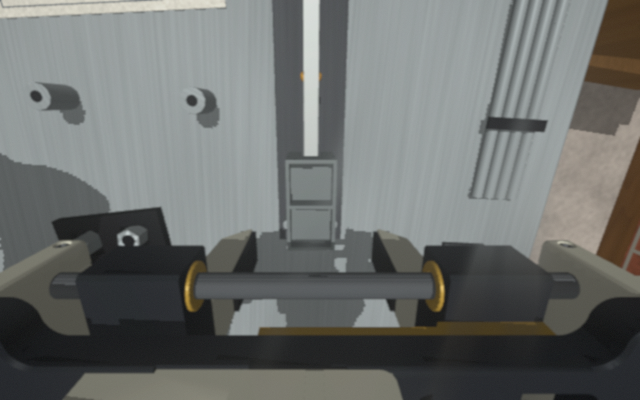

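View pics/t5.png

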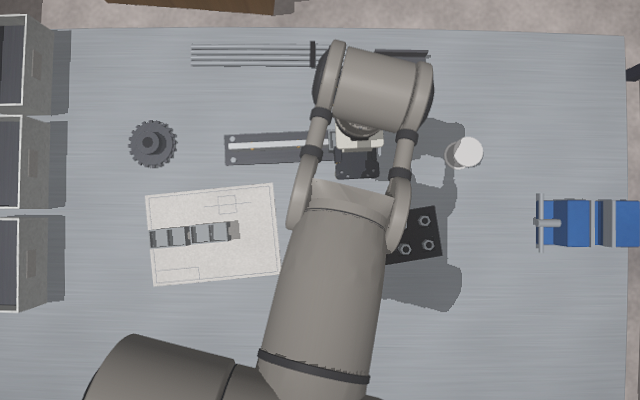

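Carrier C in the wrist view spans about (285,160)–(337,247); A and B stand in line on the sheet at (170,238) and (211,232).

```bash
python3 - <<'E'
from h import *
c=load('w5')
W=onplane(c,[[285.5,160.5],[336,160.5],[336,247],[285.5,247]],.08)[:,:2]; print(np.round(W,4).tolist(),np.round(W.mean(0),4), [round(float(np.linalg.norm(W[i]-W[i-1])),4) for i in range(4)])
W=onplane(c,[[303,155],[319,155]],.06)[:,:2];print(np.round(W,4).tolist())
E
python3 -m creep '[0.75,0.001,0.0,-0.035,0.002,0.75,0,0,-0.035,0,0.75,0,0,-0.025,0,0.75,0,0,-0.004,0,0.75,0,0,0,0]' 40; python3 -m creep '[0.75,0,0,0,0]'
```

```text
[[0.6513, -0.0387], [0.692, -0.0363], [0.6985, -0.1133], [0.6539, -0.1155]] [ 0.6739 -0.076 ] [0.0769, 0.0407, 0.0773, 0.0446]
[[0.6651, -0.0366], [0.679, -0.0358]]
time: 18.12
tool_pos: [0.6749, -0.0694, 0.0851]
tool_rot: [3.11, -0.003, 1.641]
contact_force: [0.1, -0.5, 0.3]
opening: 0.0688
time: 18.25
tool_pos: [0.6755, -0.0692, 0.0866]
tool_rot: [3.108, -0.003, 1.641]
contact_force: [0.7, -0.3, -1.0]
opening: 0.0689
```

```bash
python3 -m creep '[0.75,-0.003,-0.008,-0.015,-0.008,0.75,0,0,0,0]' 40; python3 -m creep '[0.3,0,0,0,0,0.3,0,0,0,0,0.3,0,0,0,0,0.3,0,0,0,0,0.3,0,0,0,0]'
```

```text
time: 18.5
tool_pos: [0.6728, -0.0779, 0.0722]
tool_rot: [3.106, -0.002, 1.633]
contact_force: [-0.5, -0.2, -0.7]
opening: 0.0691
time: 19.12
tool_pos: [0.6732, -0.0783, 0.0727]
tool_rot: [3.105, -0.002, 1.632]
contact_force: [-0.3, -0.3, -0.6]
opening: 0.0423
```

```bash
python3 -m creep '[0.3,0,0,0.012,0,0.3,0,0,0.012,0,0.3,0,0,0.015,0,0.3,0,0,0.02,0,0.3,0,0,0.03,0,0.3,0,0,0.03,0,0.3,0,0,0,0]' 40; python3 -m creep '[0.3,-0.038,0.041,0,0.01,0.3,-0.04,0.043,0,0.01,0.3,-0.040,0.043,0,0.01,0.3,-0.040,0.043,0,0.01,0.3,-0.025,0.027,0,0.01,0.3,0,0,0,0,0.3,0,0,0,0]' 40
```

```text
time: 20.0
tool_pos: [0.6727, -0.078, 0.2014]
tool_rot: [3.101, -0.001, 1.633]
contact_force: [-0.0, -0.7, -1.4]
opening: 0.042
time: 20.88
tool_pos: [0.4797, 0.1228, 0.1961]
tool_rot: [3.108, -0.001, 1.683]
contact_force: [0.3, -0.8, -1.4]
opening: 0.042
```

```bash
python3 -m creep '[0.3,-0.002,0.010,-0.04,0,0.3,0,0,-0.04,0,0.3,0,0,-0.04,0,0.3,0,0,-0.015,0,0.3,0,0,0,0,0.3,0,0,0,0]' 40
```

```text
time: 21.62
tool_pos: [0.4827, 0.1282, 0.0567]
tool_rot: [3.104, -0.001, 1.675]
contact_force: [-1.0, -0.1, -0.9]
opening: 0.0415
```

```bash
python3 -m creep '[0.3,-0.003,0.003,-0.013,0,0.3,0,0,0,0]' 40;  python3 -m creep '[0.3,0,0,-0.003,0,0.3,0,0,0,0]' 40
```

```text
time: 21.88
tool_pos: [0.4806, 0.1311, 0.044]
tool_rot: [3.102, -0.001, 1.674]
contact_force: [-0.3, 0.6, -2.0]
opening: 0.0417
time: 22.12
tool_pos: [0.4809, 0.1313, 0.0414]
tool_rot: [3.1, -0.001, 1.675]
contact_force: [-0.5, 0.3, -1.8]
opening: 0.042
```

```bash
python3 -m creep '[0.3,0,0,-0.002,0,0.3,0,0,-0.001,0,0.75,0,0,0,0,0.75,0,0,0,0,0.75,0,0,0,0,0.75,0,0,0,0]' 40;  python3 -m creep '[0.75,0,0,0.03,0,0.75,0,0,0.05,0,0.75,0,0,0.05,0,0.75,0,-0.03,0.02,0.0,0.75,-0.002,-0.058,0.005,0.01,0.75,-0.002,-0.058,0,0.01,0.75,-0.002,-0.058,0,0.01,0.75,-0.002,-0.058,0,0.01,0.75,-0.002,-0.058,0,0.01,0.75,-0.002,-0.058,0,0.01,0.75,0,-0.03,0,0.006,0.75,0,0,0,0]' 40
python3 - <<'E'
from h import *
snap('wrist','w6');c=snap('top','t6');snap('scene','s6');print(telemetry.observe()['tool_pos'])
E
```

```text
time: 22.88
tool_pos: [0.4822, 0.1314, 0.0413]
tool_rot: [3.096, -0.0, 1.675]
contact_force: [0.3, 0.4, -0.2]
opening: 0.0686
time: 24.38
tool_pos: [0.4671, -0.2895, 0.2006]
tool_rot: [3.095, 0.002, 1.745]
contact_force: [0.2, 0.4, -0.5]
opening: 0.069
[ 0.4673533  -0.28648017  0.20086006]
```

View pics/w6.png

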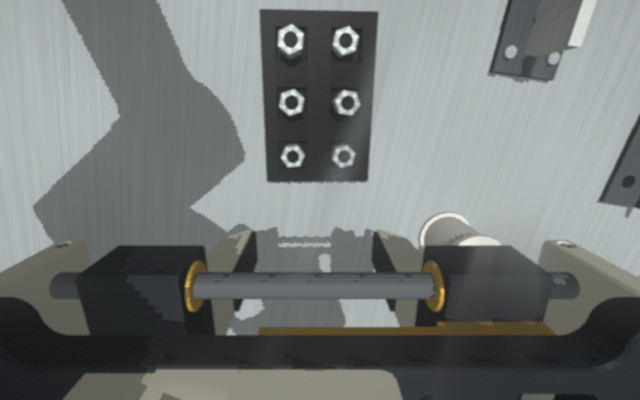

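View pics/t6.png

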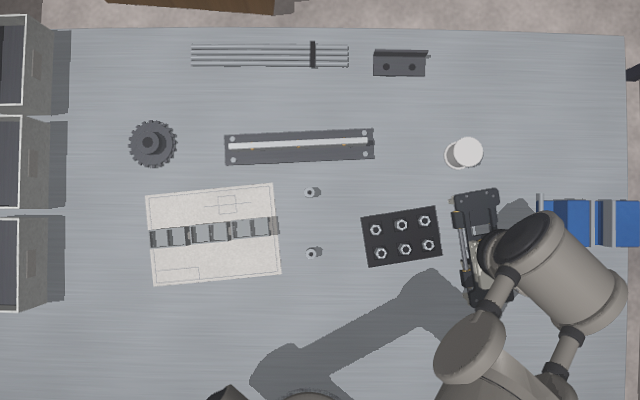

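The wrist view shows six nuts upright in the tray pockets, columns at u≈292 and 345, rows v≈40, 102, 156; the top view shows all three carriers in a line on the sheet at (170,238), (211,233), (257,228).

```bash
cat >> h.py <<'E'
def bores(c,roi,th,amin,amax):
    """bright ring contours -> centroid of filled outline"""
    g=cv2.cvtColor(c['image'],cv2.COLOR_RGB2GRAY); x0,y0,x1,y1=roi
    m=(g[y0:y1,x0:x1]>th).astype(np.uint8)
    cs,h=cv2.findContours(m,cv2.RETR_CCOMP,cv2.CHAIN_APPROX_NONE)
    out=[]
    for k,cn in enumerate(cs):
        if h[0][k][3]>=0 and amin<=cv2.contourArea(cn)<=amax:
            M=cv2.moments(cn); out.append((M['m10']/M['m00']+x0,M['m01']/M['m00']+y0,cv2.contourArea(cn)))
    return np.round(out,2)
def tri(c1,p1,c2,p2):
    o1,d1=ray(c1,[p1]);o2,d2=ray(c2,[p2]);d1=d1[0]/np.linalg.norm(d1);d2=d2[0]/np.linalg.norm(d2)
    s=np.linalg.lstsq(np.c_[d1,-d2],o2-o1,rcond=None)[0]
    a=o1+s[0]*d1;b=o2+s[1]*d2; return (a+b)/2,np.linalg.norm(a-b)
E
python3 - <<'E'
from h import *
w=load('w6');t=load('t6')
bw=bores(w,(262,10,378,182),110,10,300); bt=bores(t,(362,205,442,268),110,2,60)
print(bw.tolist());print(bt.tolist())
pw=onplane(w,bw[:,:2],.028);pt=onplane(t,bt[:,:2],.028)
for i in range(len(bw)):
    j=np.argmin(np.linalg.norm(pw[i]-pt,axis=1)); X,e=tri(w,bw[i,:2],t,bt[j,:2]); print(bw[i],np.round(X,4),round(e,4))
    for z in(.034,.022): print(z,np.round(onplane(w,[bw[i,:2]],z)[0],4),np.round(onplane(t,[bt[j,:2]],z)[0],4))
E
```

```text
[[292.35, 156.09, 117.0], [343.7, 156.07, 110.5], [347.42, 102.41, 149.5], [291.22, 102.04, 152.0], [345.39, 40.21, 151.5], [290.2, 38.89, 168.5]]
[[380.91, 253.18, 39.0], [405.39, 249.09, 37.5], [428.35, 244.57, 36.5], [375.35, 229.35, 36.5], [401.5, 224.5, 39.0], [424.5, 220.19, 36.0]]
[292.35 156.09 117.  ] [ 0.4475 -0.2654  0.0164] 0.0014
0.034 [ 0.448  -0.2628  0.034 ] [ 0.4484 -0.2602  0.034 ]
0.022 [ 0.448  -0.2649  0.022 ] [ 0.4474 -0.2634  0.022 ]
[343.7  156.07 110.5 ] [ 0.5022 -0.2554  0.02  ] 0.0012
0.034 [ 0.5001 -0.254   0.034 ] [ 0.5022 -0.2513  0.034 ]
0.022 [ 0.5022 -0.2557  0.022 ] [ 0.502  -0.2544  0.022 ]
[347.42 102.41 149.5 ] [ 0.4927 -0.2012  0.0313] 0.0013
0.034 [ 0.4929 -0.2017  0.034 ] [ 0.4923 -0.2002  0.034 ]
0.022 [ 0.4947 -0.2013  0.022 ] [ 0.4919 -0.2026  0.022 ]
[291.22 102.04 152.  ] [ 0.438  -0.2108  0.0274] 0.0012
0.034 [ 0.4388 -0.211   0.034 ] [ 0.438  -0.2092  0.034 ]
0.022 [ 0.4385 -0.2109  0.022 ] [ 0.437  -0.2117  0.022 ]
[345.39  40.21 151.5 ] [ 0.4809 -0.1448  0.0175] 0.0011
0.034 [ 0.4796 -0.1485  0.034 ] [ 0.4811 -0.1423  0.034 ]
0.022 [ 0.4809 -0.146   0.022 ] [ 0.4806 -0.144   0.022 ]
[290.2   38.89 168.5 ] [ 0.4287 -0.1558  0.0292] 0.0011
0.034 [ 0.4295 -0.1568  0.034 ] [ 0.4286 -0.155   0.034 ]
0.022 [ 0.4288 -0.1546  0.022 ] [ 0.4275 -0.1569  0.022 ]
```

```bash
python3 - <<'E'
from h import *
i=cv2.imread('pics/t6.png')[210:255,142:288]
cv2.imwrite('pics/crop6.png',cv2.resize(i,None,fx=5,fy=5,interpolation=cv2.INTER_CUBIC))
E
```

```text
(no output)
```

View pics/crop6.png

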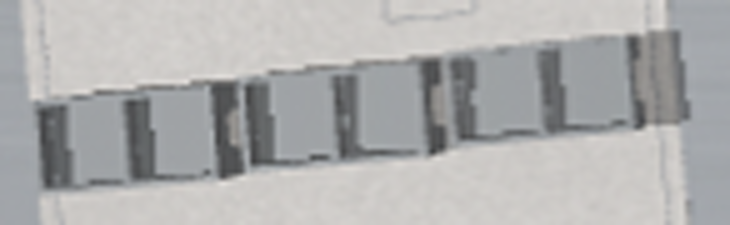

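```bash
python3 - <<'E'
from h import *
c=load('t6')
W=onplane(c,np.array([[130,137],[338,114],[544,90]])/5+[141.6,209.6],.047);print(np.round(W,4))
W=onplane(c,np.array([[36,102],[222,83],[228,176],[44,187]])/5+[141.6,209.6],.047);print(np.round(W,4))
E
```

```text
[[0.4604 0.3136 0.047 ]
 [0.4716 0.2218 0.047 ]
 [0.483  0.1316 0.047 ]]
[[0.4753 0.3557 0.047 ]
 [0.4845 0.2731 0.047 ]
 [0.4439 0.27   0.047 ]
 [0.438  0.3516 0.047 ]]
```

```bash
python3 -m creep '[0.42,-0.02,0.06,-0.03,-0.002,0.42,-0.019,0.06,-0.03,-0.002,0.42,0,0.01,-0.03,0,0.42,0,0,0,0,0.42,0,0,0,0]' 30; python3 -m creep '[0.42,0,0,0,0]'
```

```text
time: 25.15
tool_pos: [0.4315, -0.1599, 0.1173]
tool_rot: [3.092, 0.003, 1.752]
contact_force: [1.6, -0.1, -0.9]
opening: 0.0384
time: 25.28
tool_pos: [0.4323, -0.1605, 0.1184]
tool_rot: [3.09, 0.004, 1.752]
contact_force: [-0.8, 0.1, 0.4]
opening: 0.0386
```

```bash
python3 -m creep '[0.42,-0.005,0.004,-0.035,-0.01,0.42,0,0,-0.02,0,0.42,0,0,0,0,0.42,0,0,0,0]' 30; python3 - <<'E'
from h import *
snap('scene','s7');c=snap('wrist','w7')
a=cv2.imread('pics/s7.png')[140:230,180:300]
cv2.imwrite('pics/crop7.png',cv2.resize(a,None,fx=5,fy=5))
E
```

```text
time: 25.78
tool_pos: [0.4307, -0.1602, 0.0661]
tool_rot: [3.082, 0.011, 1.739]
contact_force: [1.1, -0.8, -0.3]
opening: 0.0385
```

View pics/crop7.png

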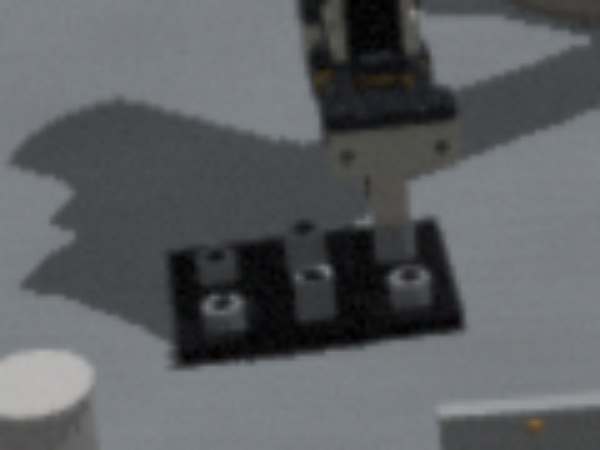

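View pics/w7.png

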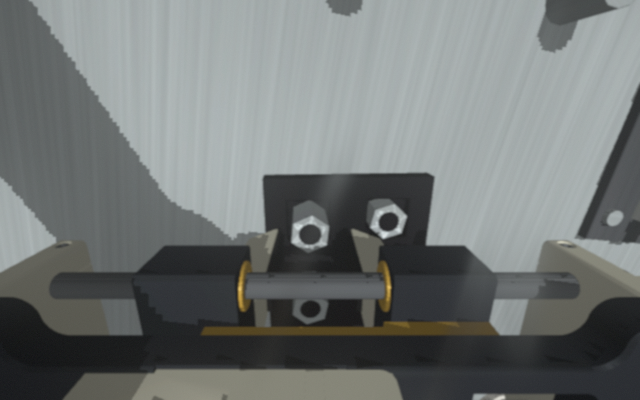

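The wrist view shows the long nut L3's bore at about (311,234), between the jaws in u.

```bash
python3 - <<'E'
from h import *
w=load('w7'); b=bores(w,(262,174,434,260),110,10,900); print(b.tolist()); print(np.round(onplane(w,b[:,:2],.034),4).tolist(),np.round(onplane(w,b[:,:2],.022),4).tolist(), telemetry.observe()['tool_pos'])
E
```

```text
[[309.67, 234.15, 370.5], [388.2, 221.34, 318.5]]
[[0.4296, -0.1563, 0.034], [0.4759, -0.141, 0.034]] [[0.431, -0.1619, 0.022], [0.4808, -0.1454, 0.022]] [ 0.43067118 -0.16013222  0.06616435]
```

```bash
python3 -m creep '[0.42,-0.003,0.005,-0.018,0,0.42,0,0,-0.001,0]' 30; python3 -m creep '[0.15,0,0,0,0,0.15,0,0,0,0,0.15,0,0,0,0]'
```

```text
time: 26.12
tool_pos: [0.4288, -0.1558, 0.0486]
tool_rot: [3.079, 0.014, 1.739]
contact_force: [-0.5, -0.2, -0.8]
opening: 0.0386
time: 26.5
tool_pos: [0.43, -0.1568, 0.0504]
tool_rot: [3.077, 0.016, 1.739]
contact_force: [-1.1, -0.1, -0.5]
opening: 0.0213
```

```bash
python3 -m creep '[0.15,0,0,0.04,0,0.15,0,0,0.04,0,0.15,0.003,0.05,0.01,-0.008,0.15,0.003,0.06,0,-0.008,0.15,0.003,0.06,0,-0.008,0.15,0.003,0.06,0,-0.008,0.15,0.003,0.06,0,-0.008,0.15,0.003,0.06,0,-0.008,0.15,0.003,0.06,0,-0.008,0.15,0.003,0.045,0,-0.008,0.15,0.001,0.015,0,0,0.15,0,0,0,0]' 30
```

```text
time: 28.0
tool_pos: [0.4549, 0.3266, 0.1461]
tool_rot: [3.068, 0.017, 1.668]
contact_force: [-0.8, -0.4, -0.4]
opening: 0.0215
```

```bash
python3 -m creep '[0.15,0.001,0.008,-0.03,0,0.15,0,0,-0.02,0,0.15,0,0,0,0]' 30; python3 - <<'E'
from h import *
print(telemetry.observe()['tool_pos']);snap('scene','s8');c=snap('wrist','w8')
a=cv2.imread('pics/s8.png')[140:240,310:450]
cv2.imwrite('pics/crop8.png',cv2.resize(a,None,fx=5,fy=5))
E
```

```text
time: 28.38
tool_pos: [0.4565, 0.3301, 0.0955]
tool_rot: [3.069, 0.019, 1.665]
contact_force: [0.6, 0.2, 0.5]
opening: 0.0216
[0.45649013 0.33012086 0.09554534]
```

View pics/crop8.png

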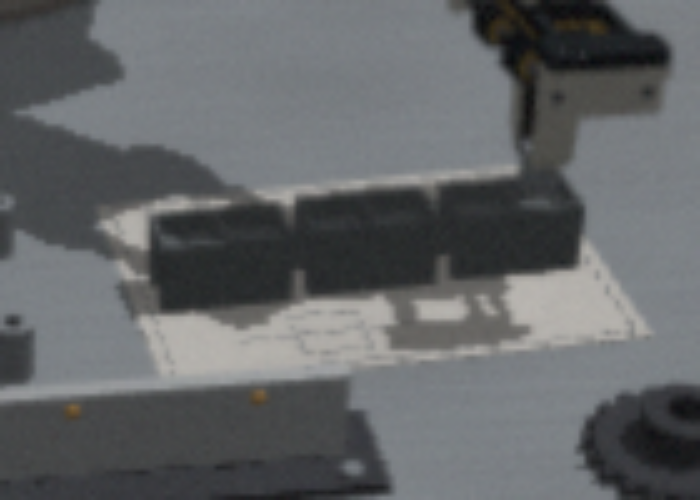

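View pics/w8.png

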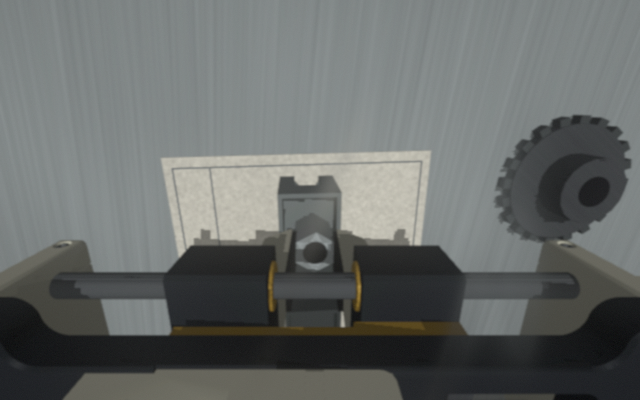

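The wrist view shows the nut held (bore at (314,250)) over carrier A, whose far rim edge runs (280,196)–(340,196).

```bash
python3 - <<'E'
from h import *
w=load('w8'); print(np.round(onplane(w,[[280,196],[340,196]],.047),4).tolist(), np.round(onplane(w,[[314,250]],.083),4))
E
python3 -m creep '[0.15,0.0,0.004,-0.015,0,0.15,0,0,0,0]' 30
```

```text
[[0.4369, 0.3519, 0.047], [0.4758, 0.3546, 0.047]] [[0.458  0.3338 0.083 ]]
time: 28.72
tool_pos: [0.4584, 0.3348, 0.0829]
tool_rot: [3.063, 0.016, 1.664]
contact_force: [0.6, 0.0, -0.3]
opening: 0.021
```

```bash
python3 -m creep '[0.15,-0.001,-0.002,-0.004,0,0.15,0,0,-0.001,0]' 30; python3 -m creep '[0.42,0,0,0,0,0.42,0,0,0,0,0.42,0,0,0.02,0,0.42,0,0,0.05,0,0.42,0,0,0.05,0]' 30;python3 - <<'E'
from h import *
snap('wrist','w9')
E
```

```text
time: 28.98
tool_pos: [0.4575, 0.3328, 0.078]
tool_rot: [3.063, 0.016, 1.664]
contact_force: [0.5, -0.1, -0.5]
opening: 0.0217
time: 29.6
tool_pos: [0.4556, 0.3318, 0.1976]
tool_rot: [3.07, 0.019, 1.664]
contact_force: [0.8, 0.2, 0.3]
opening: 0.0383
```

View pics/w9.png

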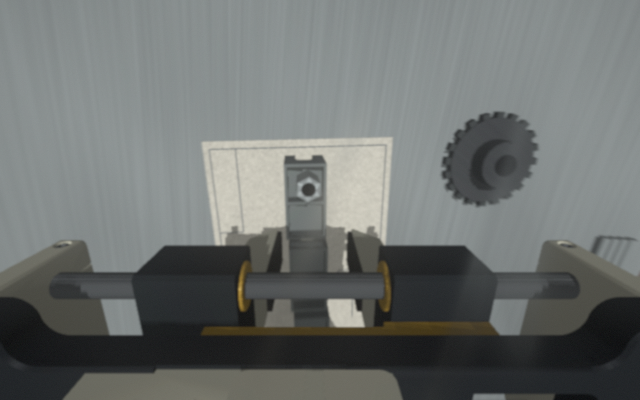

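The long nut stands in carrier A's +y well (308,188). I'll travel back, turning half round so the slow tilt drift of the tool cancels itself.

```bash
python3 -m creep '[0.42,0.001,-0.056,0.002,-0.18,0.42,0.001,-0.056,0,-0.18,0.42,0.001,-0.056,0,-0.18,0.42,0.001,-0.056,0,-0.18,0.42,0.001,-0.056,0,-0.18,0.42,0.001,-0.056,0,-0.18,0.42,0.001,-0.056,0,-0.18,0.42,0.001,-0.056,0,-0.18,0.42,0.001,-0.056,0,-0.18,0.42,0.001,-0.056,0,-0.18,0.42,0,-0.05,0,-0.18]' 30; python3 -m creep '[0.42,0,0,0,-0.18,0.42,0,0,0,-0.18,0.42,0,0,0,-0.18,0.42,0,0,0,-0.18,0.42,0,0,0,-0.18,0.42,0,0,0,-0.18,0.42,0,0,0,-0.1,0.42,0,0,0,0,0.42,0,0,0,0]'
```

```text
time: 31.02
tool_pos: [0.4684, -0.2916, 0.2122]
tool_rot: [3.047, 0.001, -0.373]
contact_force: [1.5, -0.1, -0.4]
opening: 0.0387
time: 32.15
tool_pos: [0.468, -0.2967, 0.2112]
tool_rot: [3.047, -0.002, -1.595]
contact_force: [-0.3, 0.4, -0.0]
opening: 0.039
```

```bash
python3 -m creep '[0.42,0,0,0,0,0.42,0,0,0,0,0.42,0,0,0,0,0.42,0,0,0,0,0.42,0,0,0,0,0.42,0,0,0,0,0.42,0,0,0,0,0.42,0,0,0,0,0.42,0,0,0,0,0.42,0,0,0,0,0.42,0,0,0,0,0.42,0,0,0,0]' 30
```

```text
time: 33.65
tool_pos: [0.468, -0.2965, 0.2113]
tool_rot: [3.047, -0.002, -1.592]
contact_force: [-0.2, -0.2, 0.2]
opening: 0.0384
```

```bash
python3 -m creep '[0.42,0,0,-0.05,0,0.42,0,0,-0.05,0,0.42,0,0,0,0]' 30;python3 -m creep '[0.42,0,0,0,0,0.42,0,0,0,0]'; python3 -m creep '[0.42,0,0,0.05,0,0.42,0,0,0.05,0,0.42,0,0,0,0]' 30;python3 -m creep '[0.42,0,0,0,0,0.42,0,0,0,0]'
```

```text
time: 34.02
tool_pos: [0.4687, -0.297, 0.1104]
tool_rot: [3.051, -0.004, -1.592]
contact_force: [-0.3, 0.1, 0.5]
opening: 0.0382
time: 34.28
tool_pos: [0.4702, -0.2982, 0.1139]
tool_rot: [3.054, -0.007, -1.592]
contact_force: [1.0, -0.1, -0.8]
opening: 0.0386
time: 34.65
tool_pos: [0.4712, -0.299, 0.2219]
tool_rot: [3.061, -0.012, -1.592]
contact_force: [0.6, 0.2, -0.1]
opening: 0.0385
time: 34.9
tool_pos: [0.471, -0.2988, 0.2223]
tool_rot: [3.061, -0.012, -1.592]
contact_force: [-0.3, -0.2, 0.1]
opening: 0.0385
```

```bash
for i in 1 2 ; do python3 -m creep '[0.42,-0.003,0.002,-0.06,0,0.42,0,0,-0.06,0,0.42,0,0,0,0,0.42,0,0,0.06,0,0.42,0,0,0.05,0,0.42,0,0,0,0,0.42,-0.003,0.002,-0.06,0,0.42,0,0,-0.06,0,0.42,0,0,0,0,0.42,0,0,0.06,0,0.42,0,0,0.05,0,0.42,0,0,0,0]' 30; done
```

```text
time: 36.4
tool_pos: [0.467, -0.2964, 0.2193]
tool_rot: [3.073, -0.021, -1.591]
contact_force: [0.5, 0.7, 0.1]
opening: 0.0384
time: 37.9
tool_pos: [0.4676, -0.2975, 0.2346]
tool_rot: [3.105, -0.046, -1.591]
contact_force: [-0.1, -0.1, 0.1]
opening: 0.0387
```

```bash
python3 -m creep '[0.42,0,0,0,0.187,0.42,0,0,0,0.187,0.42,0,0,0,0.187,0.42,0,0,0,0.187,0.42,0,0,0,0.187,0.42,0,0,0,0.187,0.42,0,0,0,0.187,0.42,0,0,0,0.187,0.42,0,0,0,0.187,0.42,0,0,0,0.187,0.42,0,0,0,0.187,0.42,0,0,0,0.187]';python3 -m creep '[0.42,0,0,0,0.187,0.42,0,0,0,0.187,0.42,0,0,0,0.187,0.42,0,0,0,0.187,0.42,0,0,0,0.187,0.42,0,0,0,0.187,0.42,0,0,0,0.187,0.42,0,0,0,0.187,0.42,0,0,0,0.187,0.42,0,0,0,0.187,0.42,0,0,0,0.187,0.42,0,0,0,0.187]'
python3 - <<'E'
from h import *
from scipy.spatial.transform import Rotation as R
s=telemetry.observe();print(np.round(R.from_euler('xyz',s['tool_rot']).as_matrix()[:,2],4),s['qpos'])
E
```

```text
time: 39.4
tool_pos: [0.4682, -0.297, 0.2593]
tool_rot: [3.102, -0.062, 0.665]
contact_force: [0.3, -0.4, -0.1]
opening: 0.0385
time: 40.9
tool_pos: [0.4672, -0.2962, 0.282]
tool_rot: [3.094, -0.051, 2.915]
contact_force: [-0.2, 0.6, -0.3]
opening: 0.0385
[-0.0394  0.0581 -0.9975] [-0.71329248  0.40948374  1.33919983  0.01827039  1.46076598 -2.05912227]
```

```bash
for i in 1 2 ; do python3 -m creep '[0.42,-0.003,0.002,-0.06,0,0.42,0,0,-0.06,0,0.42,0,0,0,0,0.42,0,0,0.06,0,0.42,0,0,0.05,0,0.42,0,0,0,0,0.42,-0.003,0.002,-0.06,0,0.42,0,0,-0.06,0,0.42,0,0,0,0,0.42,0,0,0.06,0,0.42,0,0,0.05,0,0.42,0,0,0,0]' 30; 
python3 - <<'E'
from h import *
from scipy.spatial.transform import Rotation as R
s=telemetry.observe();print(np.round(R.from_euler('xyz',s['tool_rot']).as_matrix()[:,2],4))
E
done
```

```text
time: 42.4
tool_pos: [0.4657, -0.2955, 0.2993]
tool_rot: [3.113, -0.015, 2.919]
contact_force: [0.1, 0.3, -0.2]
opening: 0.0386
[-0.0084  0.0314 -0.9995]
time: 43.9
tool_pos: [0.4649, -0.2958, 0.3187]
tool_rot: [3.134, 0.025, 2.919]
contact_force: [-0.0, -0.4, 0.9]
opening: 0.0385
[ 0.0256  0.0019 -0.9997]
```

```bash
python3 -m creep '[0.42,0,0,-0.02,-0.187,0.42,0,0,-0.02,-0.187,0.42,0,0,-0.02,-0.187,0.42,0,0,-0.02,-0.187,0.42,0,0,-0.02,-0.187,0.42,0,0,-0.015,-0.187,0.42,0,0,0,-0.05,0.42,0,0,0,0]' 30; 
python3 - <<'E'
from h import *
from scipy.spatial.transform import Rotation as R
s=telemetry.observe();print(np.round(R.from_euler('xyz',s['tool_rot']).as_matrix()[:,2],4))
w=snap('wrist','w10');snap('top','t10')
b=bores(w,(150,0,480,240),110,10,600); print(b.tolist()); print(np.round(onplane(w,b[:,:2],.034),4).tolist(),np.round(onplane(w,b[:,:2],.022),4).tolist())
E
```

```text
time: 44.9
tool_pos: [0.4673, -0.2978, 0.2178]
tool_rot: [3.134, 0.042, 1.736]
contact_force: [0.3, 0.0, -0.5]
opening: 0.0383
[ 0.0144 -0.0406 -0.9991]
[[172.4, 182.0, 10.0], [349.84, 139.16, 111.5], [300.08, 139.4, 118.0], [353.54, 86.02, 147.0], [298.58, 85.97, 146.0], [351.82, 23.54, 158.0], [228.71, 155.14, 14.0], [247.42, 129.53, 101.5]]
[[0.3153, -0.3331, 0.034], [0.5002, -0.2543, 0.034], [0.4481, -0.2632, 0.034], [0.4929, -0.2019, 0.034], [0.4387, -0.211, 0.034], [0.4798, -0.1485, 0.034], [0.3748, -0.2926, 0.034], [0.3922, -0.2622, 0.034]] [[0.31, -0.3377, 0.022], [0.502, -0.2559, 0.022], [0.448, -0.2652, 0.022], [0.4945, -0.2015, 0.022], [0.4382, -0.2109, 0.022], [0.4808, -0.146, 0.022], [0.3718, -0.2956, 0.022], [0.3899, -0.264, 0.022]]
```

View pics/t10.png

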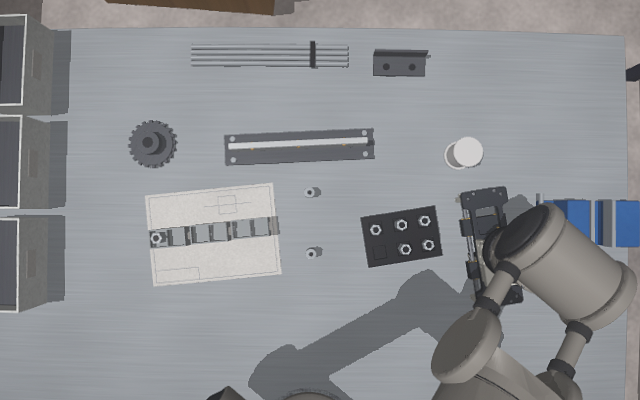

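View pics/w10.png

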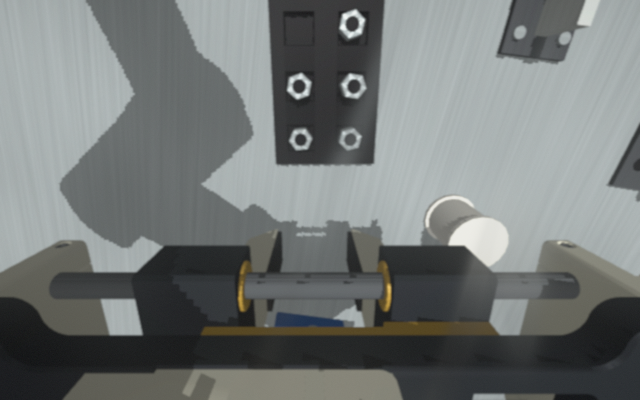

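Five nuts remain in the tray in the same places; A's nut is seated at (157,238) in the top view.

```bash
python3 -m creep '[0.42,-0.015,0.044,-0.03,0,0.42,-0.014,0.044,-0.04,0,0.42,0,0,-0.04,0,0.42,0,0,0,0,0.42,0,0,0,0]' 30
```

```text
time: 45.62
tool_pos: [0.4395, -0.2095, 0.1105]
tool_rot: [3.127, 0.049, 1.74]
contact_force: [0.0, 0.4, 1.2]
opening: 0.0387
```

```bash
python3 -m creep '[0.42,-0.002,-0.001,-0.04,0,0.42,0,0,-0.01,0,0.42,0,0,0,0]' 30
```

```text
time: 46.0
tool_pos: [0.4413, -0.214, 0.0648]
tool_rot: [3.12, 0.057, 1.738]
contact_force: [-0.6, 1.0, -0.2]
opening: 0.0388
```

```bash
python3 -m creep '[0.42,-0.0035,0.004,-0.019,0,0.42,0,0.001,-0.003,0]' 30;  python3 -m creep '[0.15,0,0,-0.001,0,0.15,0,0,0,0,0.15,0,0,0,0]'
```

```text
time: 46.25
tool_pos: [0.44, -0.2107, 0.0457]
tool_rot: [3.116, 0.061, 1.738]
contact_force: [-0.6, 0.0, -0.0]
opening: 0.0387
time: 46.62
tool_pos: [0.4415, -0.2117, 0.0472]
tool_rot: [3.113, 0.064, 1.738]
contact_force: [-1.0, -0.2, -1.3]
opening: 0.0222
```

```bash
python3 -m creep '[0.15,0,0,0.04,0,0.15,0,0,0.04,0,0.15,0.003,0.05,0.01,-0.008,0.15,0.003,0.058,0,-0.008,0.15,0.003,0.06,0,-0.008,0.15,0.003,0.06,0,-0.008,0.15,0.003,0.06,0,-0.008,0.15,0.003,0.06,0,-0.008,0.15,0.003,0.06,0,-0.008,0.15,0.003,0.03,0,-0.008,0.15,0.001,0.01,0,0,0.15,0,0,0,0]' 30
```

```text
time: 48.12
tool_pos: [0.4674, 0.2489, 0.144]
tool_rot: [3.102, 0.065, 1.668]
contact_force: [-0.6, 0.0, -0.6]
opening: 0.0219
```

```bash
python3 -m creep '[0.15,0,-0.005,-0.03,0,0.15,0,0,-0.02,0,0.15,0,0,0,0]' 30; python3 - <<'E'
from h import *
print(telemetry.observe()['tool_pos']);c=snap('wrist','w11')
E
```

```text
time: 48.5
tool_pos: [0.4679, 0.2396, 0.0937]
tool_rot: [3.101, 0.066, 1.664]
contact_force: [1.2, -0.6, -0.4]
opening: 0.022
[0.46789574 0.2396353  0.09367033]
```

View pics/w11.png

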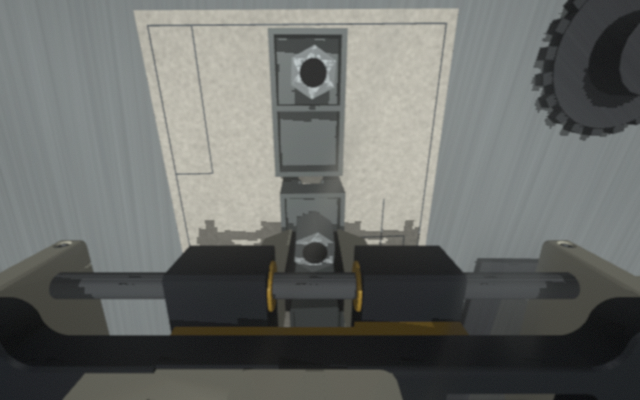

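Carrier A's rim spans (270,29)–(347,29)–(342,176)–(275,176) with its nut seated; B's far rim edge is at v≈192, with the held nut at (314,251).

```bash
python3 - <<'E'
from h import *
w=load('w11'); W=onplane(w,[[269,29],[347.5,29],[342.5,177],[275,177]],.047)[:,:2]; print(np.round(W,4).tolist(),W.mean(0),[round(float(np.linalg.norm(W[i]-W[i-1])),4) for i in range(4)])
W=onplane(w,[[280,192.5],[344,192.5]],.047)[:,:2];print(np.round(W,4).tolist(),W.mean(0)); print(onplane(w,[[314,251]],.0805))
E
python3 -m creep '[0.15,0.0,0.002,-0.013,0,0.15,0,0,0,0]' 30
```

```text
[[0.4357, 0.3519], [0.4763, 0.3561], [0.4844, 0.2756], [0.4428, 0.2721]] [0.4597941  0.31393235] [0.0801, 0.0408, 0.0809, 0.0418]
[[0.4464, 0.2622], [0.4867, 0.2655]] [0.46653561 0.26383819]
[[0.46850146 0.24197865 0.0805    ]]
time: 48.8
tool_pos: [0.4693, 0.2413, 0.0822]
tool_rot: [3.098, 0.065, 1.662]
contact_force: [-0.3, 0.0, -0.8]
opening: 0.022
```

```bash
python3 -m creep '[0.15,-0.001,0.003,-0.005,0,0.15,0,0,-0.001,0]' 30; python3 -m creep '[0.42,0,0,0,0,0.42,0,0,0,0,0.42,0,0,0.02,0,0.42,0,0,0.05,0,0.42,0,0,0.05,0]' 30;python3 - <<'E'
from h import *
snap('wrist','w12')
E
```

```text
time: 49.05
tool_pos: [0.4687, 0.2447, 0.0765]
tool_rot: [3.096, 0.065, 1.662]
contact_force: [-0.3, -0.3, -0.7]
opening: 0.0221
time: 49.68
tool_pos: [0.4665, 0.244, 0.1963]
tool_rot: [3.104, 0.067, 1.664]
contact_force: [0.3, 0.3, 0.2]
opening: 0.0386
```

View pics/w12.png

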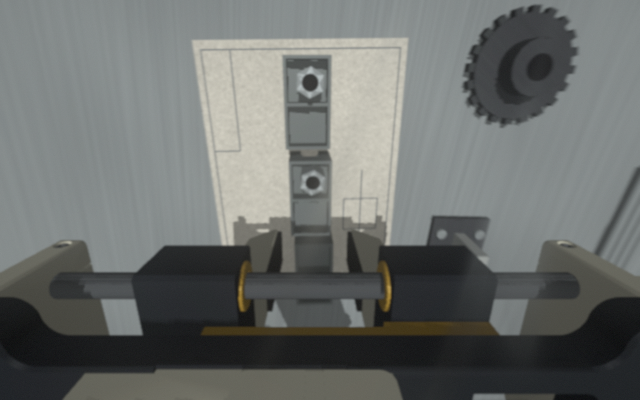

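Both long nuts are seated (310,82) and (313,183).

```bash
python3 -m creep '[0.42,0.003,-0.055,0,0.01,0.42,0.003,-0.055,0,0.01,0.42,0.003,-0.055,0,0.01,0.42,0.003,-0.055,0,0.01,0.42,0.003,-0.055,0,0.01,0.42,0.003,-0.055,-0.01,0.01,0.42,0.003,-0.055,-0.02,0.01,0.42,0.003,-0.03,-0.04,0.006,0.42,0,0,0,0,0.42,0,0,0,0]' 30
```

```text
time: 50.98
tool_pos: [0.4952, -0.182, 0.1372]
tool_rot: [3.076, 0.068, 1.743]
contact_force: [-0.2, 0.0, 0.3]
opening: 0.0384
```

```bash
python3 -m creep '[0.42,-0.006,-0.016,-0.04,-0.003,0.42,0,0,-0.03,0,0.42,0,0,0,0]' 30;python3 - <<'E'
from h import *
print(telemetry.observe()['tool_pos']);c=snap('wrist','w13')
b=bores(c,(200,60,420,260),110,10,900); print(b.tolist()); print(np.round(onplane(c,b[:,:2],.034),4).tolist())
E
```

```text
time: 51.35
tool_pos: [0.4921, -0.1957, 0.0707]
tool_rot: [3.069, 0.073, 1.745]
contact_force: [0.6, 0.2, 0.4]
opening: 0.0383
[ 0.4921333  -0.19574256  0.07072812]
[[309.41, 242.1, 353.5], [304.79, 149.07, 382.0]]
[[0.4932, -0.2016, 0.034], [0.4802, -0.1431, 0.034]]
```

View pics/w13.png

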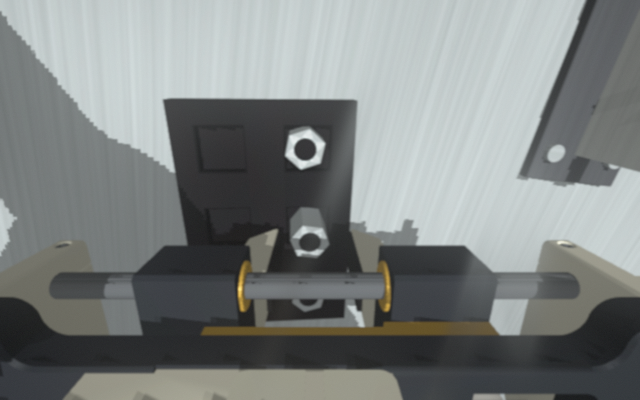

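L1's bore is at (309,242), S3 at (305,149), slightly turned.

```bash
python3 -m creep '[0.42,-0.003,-0.004,-0.024,0,0.42,0,0,-0.004,0]' 30;  python3 -m creep '[0.15,0,0,-0.001,0,0.15,0,0,0,0,0.15,0,0,0,0]'
```

```text
time: 51.65
tool_pos: [0.4929, -0.2, 0.0481]
tool_rot: [3.061, 0.079, 1.747]
contact_force: [0.2, 0.2, 0.4]
opening: 0.039
time: 52.02
tool_pos: [0.494, -0.1997, 0.0502]
tool_rot: [3.059, 0.081, 1.748]
contact_force: [-1.5, -0.9, -2.2]
opening: 0.0231
```

```bash
python3 -m creep '[0.15,0,0,0,0,0.15,0,0,0.03,0,0.15,0,0,0.04,0,0.15,-0.002,0.04,0.02,-0.01,0.15,-0.003,0.057,0,-0.012,0.15,-0.003,0.06,0,-0.012,0.15,-0.003,0.06,0,-0.012,0.15,-0.003,0.06,0,-0.012,0.15,-0.001,0.05,0,-0.012,0.15,0,0.01,0,0,0.15,0,0,0,0]' 30;python3 - <<'E'
from h import *
print(telemetry.observe()['tool_pos']);c=snap('wrist','w14')
E
```

```text
time: 53.4
tool_pos: [0.4823, 0.1461, 0.1473]
tool_rot: [3.042, 0.083, 1.67]
contact_force: [0.2, 0.0, -0.9]
opening: 0.0229
[0.48234655 0.14606559 0.14730767]
```

View pics/w14.png

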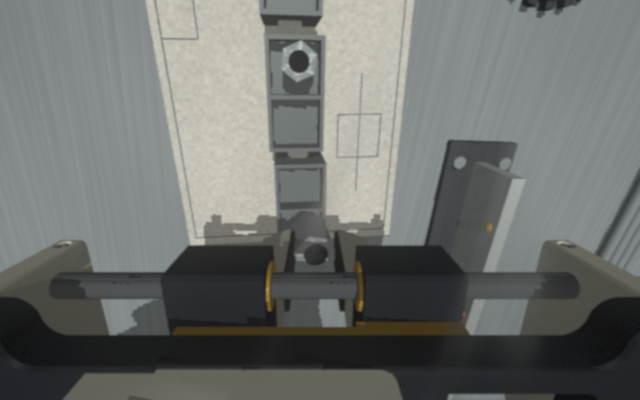

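Held nut at (316,254); C's far rim edge is at v≈160 (u 276–326), its +y well empty.

```bash
python3 - <<'E'
from h import *
w=load('w14'); W=onplane(w,[[276,160],[326,160]],.047)[:,:2];print(np.round(W,4).tolist(),W.mean(0)); 
W=onplane(w,[[265,39],[323,39],[324,152],[271,152]],.047)[:,:2]; print(np.round(W,4).tolist(),W.mean(0))
print(onplane(w,[[316,254]],.133))
E
python3 -m creep '[0.15,-0.005,0.008,-0.035,0,0.15,0,0,-0.018,0,0.15,0,0,0,0]' 30
```

```text
[[0.4595, 0.1746], [0.4988, 0.1778]] [0.47913514 0.17617843]
[[0.447, 0.2577], [0.4861, 0.2624], [0.4964, 0.1841], [0.4552, 0.1806]] [0.47120793 0.22117897]
[[0.48520503 0.145685   0.133     ]]
time: 53.82
tool_pos: [0.4787, 0.1492, 0.0938]
tool_rot: [3.04, 0.084, 1.663]
contact_force: [0.2, 0.0, -0.4]
opening: 0.0232
```

```bash
python3 -m creep '[0.15,-0.003,0.006,-0.011,0,0.15,0,0,0,0]' 30;python3 - <<'E'
from h import *
print(telemetry.observe()['tool_pos']);c=snap('wrist','w15'); cv2.imwrite('pics/c15.png',cv2.resize(cv2.imread('pics/w15.png')[120:330,200:420],None,fx=2.8,fy=2.8))
E
```

```text
time: 54.08
tool_pos: [0.4765, 0.1541, 0.0832]
tool_rot: [3.038, 0.083, 1.66]
contact_force: [-0.0, -0.2, -0.3]
opening: 0.023
[0.47648538 0.15408433 0.0832372 ]
```

View pics/c15.png

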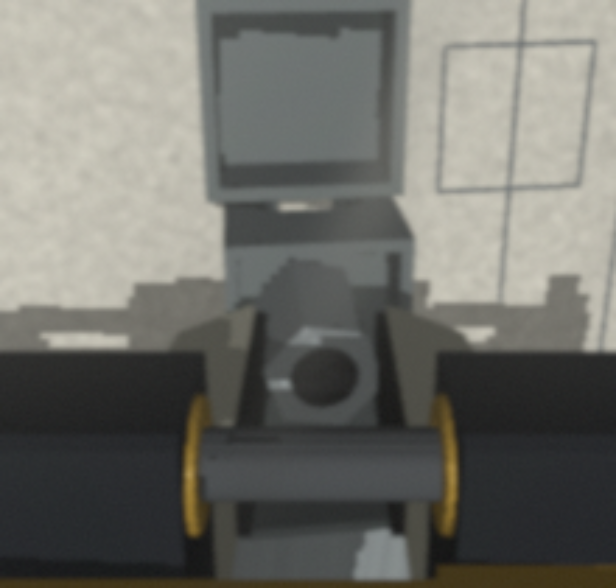

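The nut is laterally inside C's +y well opening (rim from (228,240) to (412,240) in the crop).

```bash
python3 -m creep '[0.15,0,0,-0.004,0,0.15,0,0,0,0]' 30; python3 -m creep '[0.42,0,0,0,0,0.42,0,0,0,0,0.42,0,0,0.02,0,0.42,0,0,0.05,0,0.42,0,0,0.05,0]' 30;python3 - <<'E'
from h import *
snap('wrist','w16')
from scipy.spatial.transform import Rotation as R
s=telemetry.observe();print(np.round(R.from_euler('xyz',s['tool_rot']).as_matrix()[:,2],4),s['qpos'])
E
```

```text
time: 54.38
tool_pos: [0.4777, 0.1542, 0.0803]
tool_rot: [3.035, 0.083, 1.66]
contact_force: [0.5, 0.7, -0.5]
opening: 0.0228
time: 55.0
tool_pos: [0.4755, 0.1538, 0.2003]
tool_rot: [3.043, 0.084, 1.661]
contact_force: [-0.1, 0.3, 0.2]
opening: 0.0382
[ 0.1165 -0.072  -0.9906] [ 0.21585914  0.30316692  1.72262122 -0.11203227  1.0196646   0.17528879]
```

View pics/w16.png

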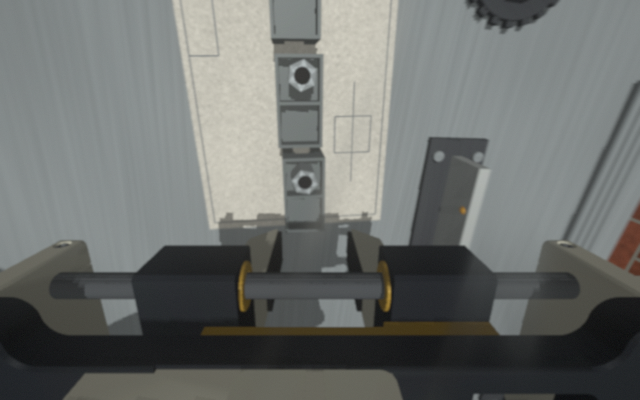

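All three long nuts are seated. Before the shorts I'll take the tool tilt out again.

```bash
python3 -m creep '[0.42,0,-0.055,0.01,-0.187,0.42,0,-0.055,0.01,-0.187,0.42,0,-0.055,0.01,-0.187,0.42,0,-0.055,0.01,-0.187,0.42,0,-0.055,0,-0.187,0.42,0,-0.055,0,-0.187,0.42,0,-0.055,0,-0.187,0.42,0,-0.02,0,-0.187,0.42,0,0,0,-0.187,0.42,0,0,0,-0.187,0.42,0,0,0,-0.187,0.42,0,0,0,-0.187]' 30;  python3 -m creep '[0.42,0,0,0,-0.187,0.42,0,0,0,-0.187,0.42,0,0,0,-0.187,0.42,0,0,0,-0.187,0.42,0,0,0,-0.16,0.42,0,0,0,0]';python3 - <<'E'
from h import *
from scipy.spatial.transform import Rotation as R
s=telemetry.observe();print(np.round(R.from_euler('xyz',s['tool_rot']).as_matrix()[:,2],4),s['qpos'])
E
```

```text
time: 56.55
tool_pos: [0.4776, -0.2637, 0.2505]
tool_rot: [3.02, 0.078, -0.594]
contact_force: [-1.1, -0.3, -0.6]
opening: 0.0387
time: 57.3
tool_pos: [0.4778, -0.2639, 0.2489]
tool_rot: [3.02, 0.078, -1.51]
contact_force: [-0.1, 0.4, -0.5]
opening: 0.0384
[-0.1262  0.0698 -0.9895] [-0.63492779  0.46287488  1.35209722 -0.01878565  1.47018477  2.4439619 ]
```

```bash
for i in 1 2 3; do python3 -m creep '[0.42,-0.003,0.002,-0.06,0,0.42,0,0,-0.06,0,0.42,0,0,0,0,0.42,0,0,0.06,0,0.42,0,0,0.05,0,0.42,0,0,0,0,0.42,-0.003,0.002,-0.06,0,0.42,0,0,-0.06,0,0.42,0,0,0,0,0.42,0,0,0.06,0,0.42,0,0,0.05,0,0.42,0,0,0,0]' 30; 
python3 - <<'E'
from h import *
from scipy.spatial.transform import Rotation as R
s=telemetry.observe();print(np.round(R.from_euler('xyz',s['tool_rot']).as_matrix()[:,2],4))
E
done
```

```text
time: 58.8
tool_pos: [0.4768, -0.2623, 0.2531]
tool_rot: [3.043, 0.058, -1.481]
contact_force: [0.2, 0.1, -0.5]
opening: 0.0389
[-0.1031  0.0485 -0.9935]
time: 60.3
tool_pos: [0.4772, -0.2626, 0.2695]
tool_rot: [3.075, 0.03, -1.474]
contact_force: [0.1, -1.0, -0.0]
opening: 0.0387
[-0.0696  0.0229 -0.9973]
time: 61.8
tool_pos: [0.4774, -0.2629, 0.2875]
tool_rot: [3.107, 0.001, -1.472]
contact_force: [0.0, -0.2, -0.8]
opening: 0.0386
[-0.0348 -0.0029 -0.9994]
```

```bash
python3 -m creep '[0.42,-0.003,0.002,-0.06,0,0.42,0,0,-0.06,0,0.42,0,0,0,0,0.42,0,0,0.06,0,0.42,0,0,0.05,0,0.42,0,0,0,0,0.42,-0.003,0.002,-0.06,0,0.42,0,0,-0.06,0,0.42,0,0,0,0,0.42,0,0,0.06,0,0.42,0,0,0.05,0,0.42,0,0,0,0]' 30; 
python3 -m creep '[0.42,0,0,0,0.187,0.42,0,0,0,0.187,0.42,0,0,0,0.187,0.42,0,0,-0.01,0.187,0.42,0,0,-0.01,0.187,0.42,0,0,-0.01,0.187,0.42,0,0,-0.01,0.187,0.42,0,0,-0.01,0.187,0.42,0,0,-0.01,0.187,0.42,0,0,-0.01,0.187,0.42,0,0,-0.01,0.187]' 30;python3 -m creep '[0.42,0,-0.01,-0.01,0.187,0.42,0,-0.01,-0.01,0.187,0.42,0,-0.01,0,0.187,0.42,0,0,0,0.187,0.42,0,0,0,0.187,0.42,0,0,0,0.187,0.42,0,0,0,0,0.42,0,0,0,0]'
python3 - <<'E'
from h import *
from scipy.spatial.transform import Rotation as R
s=telemetry.observe();print(np.round(R.from_euler('xyz',s['tool_rot']).as_matrix()[:,2],4))
w=snap('wrist','w20');snap('top','t20')
b=bores(w,(150,0,480,240),110,50,600); print(b.tolist()); print(np.round(onplane(w,b[:,:2],.022),4).tolist())
E
```

```text
time: 63.3
tool_pos: [0.4774, -0.2632, 0.3063]
tool_rot: [3.14, -0.029, -1.471]
contact_force: [0.3, -0.4, 0.2]
opening: 0.0386
time: 64.68
tool_pos: [0.4792, -0.2641, 0.2486]
tool_rot: [3.136, -0.049, 0.597]
contact_force: [0.0, -0.4, -0.6]
opening: 0.0385
time: 65.68
tool_pos: [0.4808, -0.2964, 0.241]
tool_rot: [3.128, -0.045, 1.718]
contact_force: [-1.4, -0.9, 0.2]
opening: 0.0385
[ 0.007   0.0466 -0.9989]
[[288.32, 151.82, 95.5], [333.66, 150.66, 97.5], [331.09, 49.38, 116.0]]
[[0.4481, -0.2651, 0.022], [0.502, -0.2558, 0.022], [0.4809, -0.1461, 0.022]]
```

View pics/w20.png

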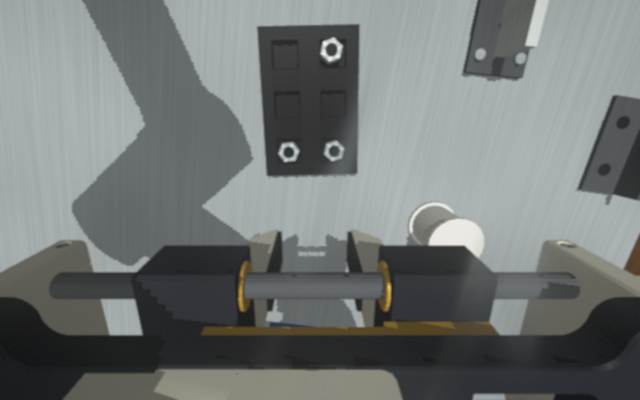

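View pics/t20.png

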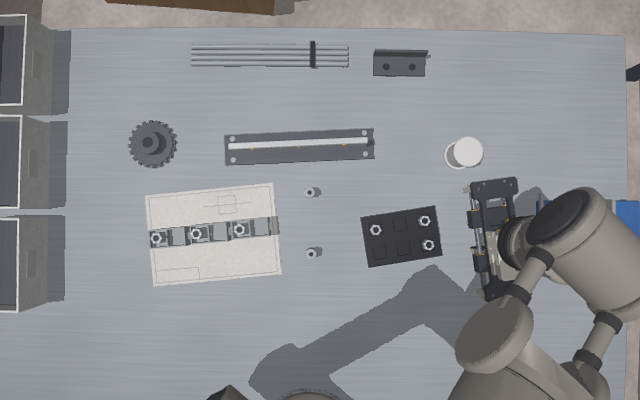

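Three shorts remain, bores at (288,152), (334,151), (331,49); longs seated in all carriers.

```bash
python3 -m creep '[0.42,-0.017,0.015,-0.045,0.01,0.42,-0.017,0.015,-0.045,0.01,0.42,0,0,-0.045,0,0.42,0,0,-0.02,0,0.42,0,0,0,0,0.42,0,0,0,0]' 30
```

```text
time: 66.53
tool_pos: [0.4461, -0.2659, 0.0842]
tool_rot: [3.125, -0.042, 1.73]
contact_force: [0.6, -0.3, 0.3]
opening: 0.0388
```

```bash
python3 -m creep '[0.42,0.0,0.001,-0.032,0,0.42,0,0,-0.004,0,0.42,0,0,0,0]' 30; python3 - <<'E'
from h import *
print(telemetry.observe()['tool_pos']);snap('wrist','w21')
E
```

```text
time: 66.9
tool_pos: [0.4486, -0.2669, 0.0518]
tool_rot: [3.12, -0.036, 1.729]
contact_force: [-0.4, -0.7, 0.5]
opening: 0.0387
[ 0.44861108 -0.26690463  0.05181591]
```

View pics/w21.png

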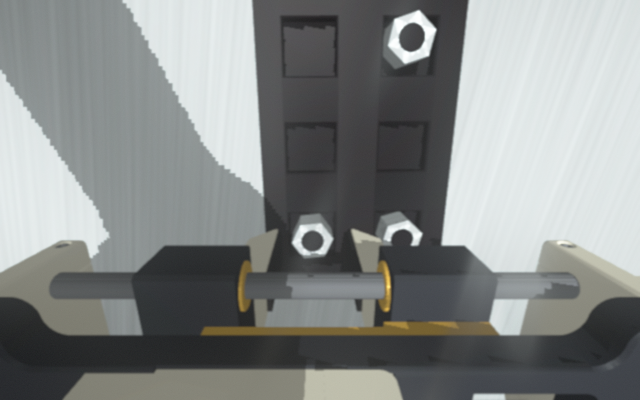

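S1's bore (311,238) is centred between the jaw tips; S3 at (411,38) is visibly turned.

```bash
python3 - <<'E'
from h import *
w=load('w21'); b=bores(w,(250,200,350,265),110,50,900); print(b.tolist()); print(np.round(onplane(w,b[:,:2],.022),4).tolist())
i=w['image'][0:80,370:450]; g=cv2.cvtColor(i,cv2.COLOR_RGB2GRAY); m=(g>120).astype(np.uint8)
cs,_=cv2.findContours(m,cv2.RETR_EXTERNAL,cv2.CHAIN_APPROX_NONE); c=max(cs,key=cv2.contourArea)+np.array([370,0])
P=onplane(w,cv2.convexHull(c).reshape(-1,2),.022)[:,:2]; M=P.mean(0)
cc=onplane(w,c.reshape(-1,2),.022)[:,:2]; cen=(cc.max(0)+cc.min(0))/2
# 6-fold phase of radius
d=cc-cen; r=np.hypot(*d.T); th=np.arctan2(d[:,1],d[:,0]); z=np.sum((r-r.mean())*np.exp(6j*th)); print(cen, r.min(),r.max(),'corner angle mod60',np.degrees(np.angle(z))/6)
E
python3 -m creep '[0.42,0.0,0.002,-0.012,0.01,0.42,0,0,-0.001,0]' 30
```

```text
[[312.01, 240.6, 343.0]]
[[0.448, -0.2648, 0.022]]
[ 0.48052562 -0.14616788] 0.011023733469692409 0.013089623290907812 corner angle mod60 27.149489515300207
time: 67.2
tool_pos: [0.4492, -0.2653, 0.0397]
tool_rot: [3.118, -0.034, 1.74]
contact_force: [-0.7, 0.0, 0.3]
opening: 0.0384
```

```bash
python3 -m creep '[0.15,0,0,-0.001,0,0.15,0,0,-0.001,0,0.15,0,0,0,0,0.15,0,0,0,0]' 30; python3 -m creep '[0.15,0,0,0.04,0,0.15,0,0,0.04,0,0.15,0,0.04,0.02,0,0.15,0,0,0,0]' 30
```

```text
time: 67.7
tool_pos: [0.4493, -0.2654, 0.038]
tool_rot: [3.118, -0.033, 1.74]
contact_force: [-0.1, 0.0, 0.8]
opening: 0.0226
time: 68.2
tool_pos: [0.4491, -0.2245, 0.1401]
tool_rot: [3.118, -0.034, 1.739]
contact_force: [-0.1, -0.3, -0.2]
opening: 0.0231
```

```bash
python3 -m creep '[0.15,0.002,0.058,0,-0.008,0.15,0.002,0.06,0,-0.008,0.15,0.002,0.06,0,-0.008,0.15,0.002,0.06,0,-0.008,0.15,0.002,0.06,0,-0.008,0.15,0.002,0.06,0,-0.008,0.15,0.002,0.06,0,-0.008,0.15,0,0.055,0,-0.008,0.15,0,0.025,0,0,0.15,0,0,0,0]' 30;python3 - <<'E'
from h import *
s=telemetry.observe();print(s['tool_pos'],s['opening']);c=snap('wrist','w22')
E
```

```text
time: 69.45
tool_pos: [0.4655, 0.2836, 0.1353]
tool_rot: [3.115, -0.03, 1.668]
contact_force: [0.0, -0.3, -0.1]
opening: 0.0231
[0.46550439 0.28357828 0.1352539 ] 0.023063777971388283
```

View pics/w22.png

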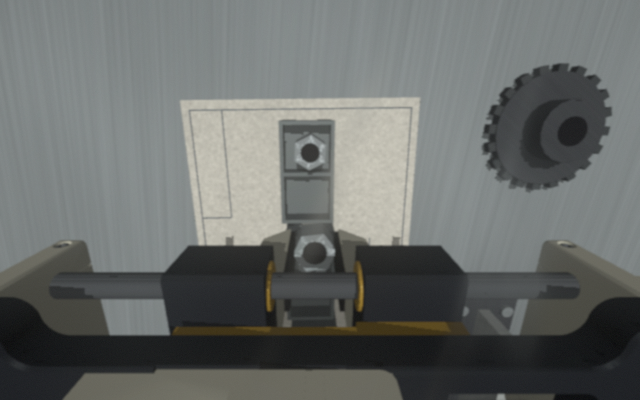

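```bash
python3 - <<'E'
from h import *
w=load('w22'); W=onplane(w,[[279.5,121.5],[334,121.5],[332,221.5],[282.5,221.5]],.047)[:,:2]; print(np.round(W,4).tolist(),W.mean(0))
E
python3 -m creep '[0.15,-0.005,0.012,-0.03,0,0.15,0,0,-0.015,0,0.15,0,0,0,0]' 30
```

```text
[[0.4359, 0.352], [0.4759, 0.3559], [0.4834, 0.2775], [0.4435, 0.274]] [0.45968816 0.31483919]
time: 69.88
tool_pos: [0.4618, 0.2909, 0.0888]
tool_rot: [3.115, -0.028, 1.664]
contact_force: [-0.8, -0.7, -0.3]
opening: 0.0229
```

```bash
python3 -m creep '[0.15,-0.001,0.003,-0.014,0,0.15,0,0,-0.001,0,0.15,0,0,0,0]' 30
```

```text
time: 70.25
tool_pos: [0.4623, 0.2929, 0.0743]
tool_rot: [3.113, -0.028, 1.662]
contact_force: [0.9, -0.8, -0.7]
opening: 0.0227
```

```bash
python3 -m creep '[0.15,-0.001,0.001,-0.001,0]' 30; python3 -m creep '[0.42,0,0,0,0,0.42,0,0,0,0,0.42,0,0,0.02,0,0.42,0,0,0.05,0,0.42,0,-0.03,0.05,0,0.42,0,-0.03,0,0]' 30;python3 - <<'E'
from h import *
snap('wrist','w23')
E
```

```text
time: 70.38
tool_pos: [0.4616, 0.294, 0.0737]
tool_rot: [3.112, -0.029, 1.662]
contact_force: [-0.3, -0.3, -0.6]
opening: 0.0229
time: 71.12
tool_pos: [0.4612, 0.2343, 0.1976]
tool_rot: [3.111, -0.028, 1.666]
contact_force: [0.6, -0.1, 0.3]
opening: 0.0386
```

View pics/w23.png

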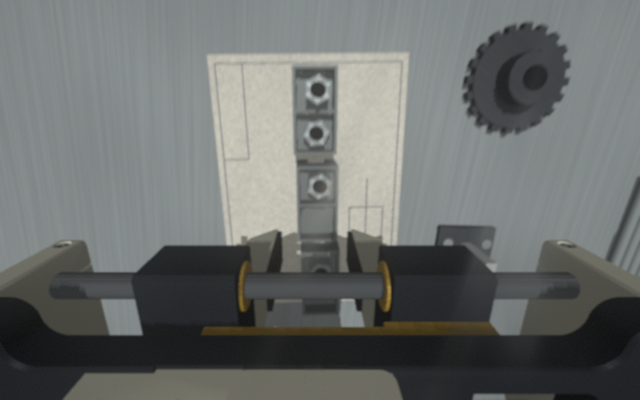

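Carrier A now holds long (318,90) and short (316,133). On to S2.

```bash
python3 -m creep '[0.42,0.005,-0.057,0,0.009,0.42,0.005,-0.058,0,0.009,0.42,0.005,-0.058,0,0.009,0.42,0.005,-0.058,0,0.009,0.42,0.005,-0.058,0,0.009,0.42,0.005,-0.058,-0.01,0.009,0.42,0.005,-0.058,-0.02,0.01,0.42,0.003,-0.055,-0.03,0.008,0.42,0,-0.02,-0.03,0,0.42,0,0,0,0,0.42,0,0,0,0]' 30
```

```text
time: 72.55
tool_pos: [0.4983, -0.2603, 0.1059]
tool_rot: [3.108, -0.025, 1.74]
contact_force: [0.4, 1.0, -0.4]
opening: 0.0388
```

```bash
python3 -m creep '[0.42,0.001,0.005,-0.04,0,0.42,0,0,-0.015,0,0.42,0,0,0,0]' 30; python3 - <<'E'
from h import *
print(telemetry.observe()['tool_pos']);w=snap('wrist','w24')
b=bores(w,(250,180,370,265),110,50,900); print(b.tolist()); print(np.round(onplane(w,b[:,:2],.022),4).tolist())
E
```

```text
time: 72.92
tool_pos: [0.5021, -0.2534, 0.0544]
tool_rot: [3.103, -0.02, 1.744]
contact_force: [-0.1, -0.4, -0.9]
opening: 0.0386
[ 0.50212391 -0.25344714  0.05438446]
[[311.18, 245.28, 346.0]]
[[0.5023, -0.256, 0.022]]
```

```bash
python3 -m creep '[0.42,-0.002,-0.002,-0.013,0,0.42,0,0,-0.002,0]' 30;python3 -m creep '[0.42,0,0,0,0]'
```

```text
time: 73.22
tool_pos: [0.5014, -0.2563, 0.0413]
tool_rot: [3.099, -0.017, 1.744]
contact_force: [0.2, -0.0, 0.7]
opening: 0.0384
time: 73.35
tool_pos: [0.5015, -0.2565, 0.0415]
tool_rot: [3.099, -0.017, 1.744]
contact_force: [-0.2, 0.4, 0.1]
opening: 0.0387
```

```bash
python3 -m creep '[0.15,0,0,-0.003,0,0.15,0,0,-0.001,0,0.15,0,0,0,0,0.15,0,0,0,0]' 30; python3 -m creep '[0.15,0,0,0.04,0,0.15,0,0,0.04,0,0.15,0,0.04,0.02,0,0.15,0,0,0,0]' 30
```

```text
time: 73.85
tool_pos: [0.5015, -0.2568, 0.0378]
tool_rot: [3.099, -0.016, 1.744]
contact_force: [0.2, 0.4, 0.8]
opening: 0.0221
time: 74.35
tool_pos: [0.5012, -0.2159, 0.1398]
tool_rot: [3.099, -0.017, 1.743]
contact_force: [0.4, 0.3, -1.2]
opening: 0.0223
```

```bash
python3 -m creep '[0.15,-0.004,0.055,0,-0.01,0.15,-0.004,0.06,0,-0.01,0.15,-0.004,0.06,0,-0.01,0.15,-0.004,0.06,0,-0.01,0.15,-0.004,0.06,0,-0.01,0.15,-0.004,0.06,0,-0.01,0.15,-0.004,0.05,0,-0.01,0.15,0,0.015,0,0,0.15,0,0,0,0]' 30;python3 - <<'E'
from h import *
s=telemetry.observe();print(s['tool_pos'],s['opening']);c=snap('wrist','w25')
E
```

```text
time: 75.47
tool_pos: [0.4736, 0.2111, 0.1359]
tool_rot: [3.097, -0.013, 1.667]
contact_force: [0.1, -0.4, 0.4]
opening: 0.0221
[0.47356748 0.21108165 0.13589385] 0.022077765599183858
```

View pics/w25.png

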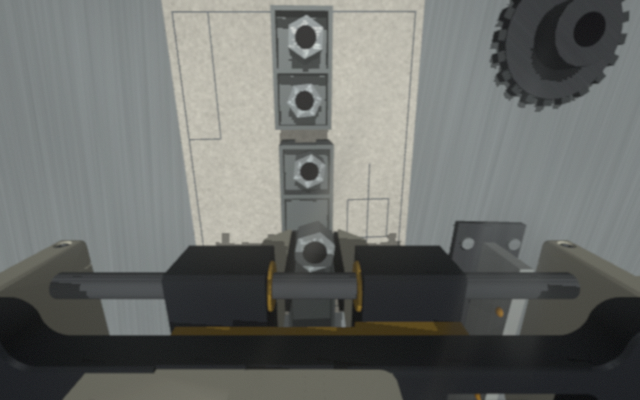

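```bash
python3 - <<'E'
from h import *
w=load('w25'); W=onplane(w,[[279.5,147],[333.5,147]],.047)[:,:2]; print(np.round(W,4).tolist(),W.mean(0))
E
python3 -m creep '[0.15,-0.002,-0.006,-0.03,0,0.15,0,0,-0.015,0,0.15,0,0,0,0]' 30
```

```text
[[0.447, 0.2597], [0.4876, 0.2634]] [0.46730131 0.26155293]
time: 75.9
tool_pos: [0.473, 0.1992, 0.0898]
tool_rot: [3.097, -0.012, 1.66]
contact_force: [1.6, -0.8, 0.6]
opening: 0.0222
```

```bash
python3 -m creep '[0.15,-0.0015,0.004,-0.015,0,0.15,0,0,-0.001,0,0.15,0,0,0,0]' 30
```

```text
time: 76.28
tool_pos: [0.4726, 0.2019, 0.0738]
tool_rot: [3.096, -0.012, 1.658]
contact_force: [-0.5, -0.1, -0.4]
opening: 0.0222
```

```bash
python3 -m creep '[0.42,0,0,0,0,0.42,0,0,0,0,0.42,0,0,0.02,0,0.42,0,0,0.05,0,0.42,0,-0.03,0.05,0,0.42,0,-0.03,0,0]' 30;python3 - <<'E'
from h import *
snap('wrist','w26')
E
```

```text
time: 77.03
tool_pos: [0.4727, 0.1424, 0.1987]
tool_rot: [3.093, -0.012, 1.663]
contact_force: [-0.3, -0.3, -0.3]
opening: 0.0384
```

View pics/w26.png

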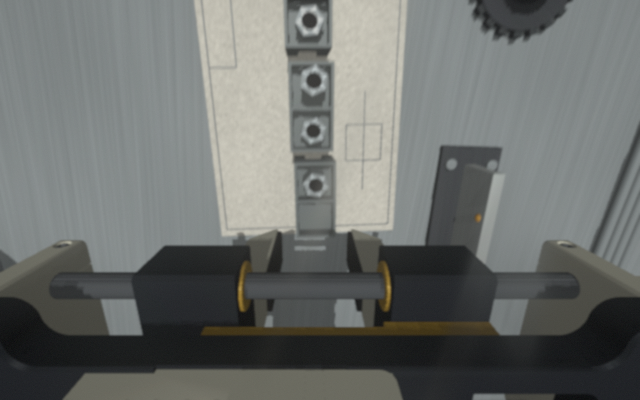

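B is complete ((314,80) long, (313,131) short). Last, S3.

```bash
python3 -m creep '[0.5,0.001,-0.05,0,-0.024,0.5,0.001,-0.055,0,-0.024,0.5,0.001,-0.055,-0.02,-0.024,0.5,0.001,-0.055,-0.03,-0.024,0.5,0.001,-0.05,-0.03,-0.024,0.5,0,-0.02,-0.02,-0.015,0.5,0,0,0,0,0.5,0,0,0,0]' 30
```

```text
time: 78.08
tool_pos: [0.4773, -0.1519, 0.0969]
tool_rot: [3.089, -0.009, 1.523]
contact_force: [-0.4, 0.7, -0.4]
opening: 0.0453
```

```bash
python3 -m creep '[0.5,0.001,0.006,-0.03,0,0.5,0,0,-0.012,0,0.5,0,0,0,0]' 30; python3 - <<'E'
from h import *
print(telemetry.observe()['tool_pos']);w=snap('wrist','w27')
b=bores(w,(230,180,390,265),110,50,900); print(b.tolist()); print(np.round(onplane(w,b[:,:2],.022),4).tolist())
E
```

```text
time: 78.45
tool_pos: [0.4804, -0.1436, 0.0571]
tool_rot: [3.084, -0.007, 1.528]
contact_force: [-0.1, -0.2, 0.3]
opening: 0.046
[ 0.48040057 -0.14358724  0.05714631]
[]Traceback (most recent call last):
  File "<stdin>", line 3, in <module>
IndexError: too many indices for array: array is 1-dimensional, but 2 were indexed
```

View pics/w27.png

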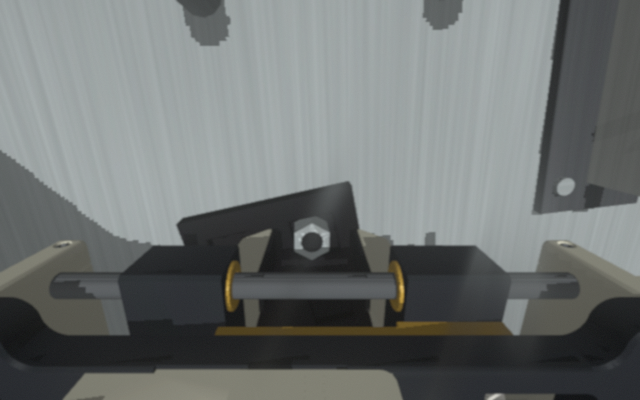

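S3's bore is at (312,241), flats facing the jaws.

```bash
python3 - <<'E'
from h import *
w=load('w27'); print(onplane(w,[[311.5,241]],.022))
E
python3 -m creep '[0.5,-0.002,-0.001,-0.016,0,0.5,0,0,-0.001,0,0.5,0,0,0,0]' 30
```

```text
[[ 0.48110181 -0.14499372  0.022     ]]
time: 78.88
tool_pos: [0.4806, -0.1452, 0.0435]
tool_rot: [3.078, -0.005, 1.528]
contact_force: [0.3, 0.3, -0.6]
opening: 0.0454
```

```bash
python3 -m creep '[0.3,0,0,-0.002,0,0.15,0,0,-0.001,0,0.15,0,0,-0.001,0,0.15,0,0,0,0,0.15,0,0,0,0]' 30; python3 -m creep '[0.15,0,0,0.04,0,0.15,0,0,0.04,0,0.15,0,0.04,0.02,0,0.15,0,0,0,0]' 30
```

```text
time: 79.5
tool_pos: [0.4814, -0.1455, 0.0409]
tool_rot: [3.076, -0.004, 1.528]
contact_force: [-0.4, 0.5, 0.3]
opening: 0.0213
time: 80.0
tool_pos: [0.481, -0.1049, 0.1428]
tool_rot: [3.077, -0.005, 1.527]
contact_force: [-1.0, -0.3, -0.6]
opening: 0.0214
```

```bash
python3 -m creep '[0.15,0.0,0.05,0,0.03,0.15,0.001,0.055,0,0.03,0.15,0.001,0.055,0,0.03,0.15,0,0.04,0,0.03,0.15,0,0.01,0,0.015,0.15,0,0,0,0]' 30;python3 - <<'E'
from h import *
s=telemetry.observe();print(s['tool_pos'],s['opening']);c=snap('wrist','w28')
E
```

```text
time: 80.75
tool_pos: [0.4833, 0.1072, 0.1398]
tool_rot: [3.078, -0.003, 1.664]
contact_force: [-0.4, 0.1, -0.2]
opening: 0.021
[0.48330629 0.10717051 0.13980298] 0.020969014125156425
```

View pics/w28.png

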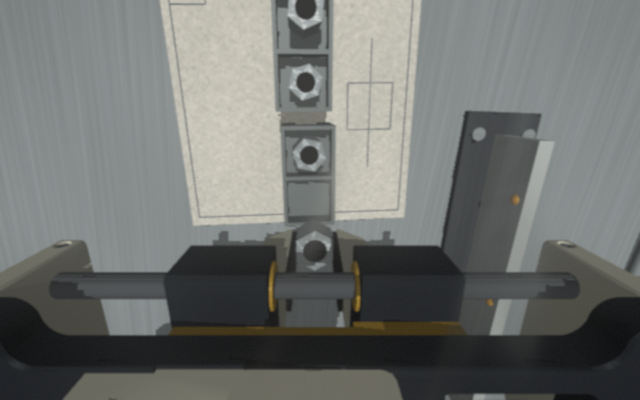

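Carrier C's rim spans (283,126)–(335,126) to about (286,223)–(334,223), with the last short nut held at (315,250).

```bash
python3 - <<'E'
from h import *
w=load('w28'); W=onplane(w,[[282.5,125.5],[335.5,125.5],[334.5,223],[285.5,223]],.047)[:,:2]; print(np.round(W,4).tolist(),W.mean(0),[round(float(np.linalg.norm(W[i]-W[i-1])),4) for i in range(4)])
E
python3 -m creep '[0.15,-0.002,0.006,-0.03,0,0.15,0,0,-0.015,0,0.15,0,0,0,0]' 30
```

```text
[[0.4598, 0.1708], [0.4994, 0.1744], [0.5077, 0.0957], [0.4672, 0.0929]] [0.48351953 0.13346024] [0.0783, 0.0398, 0.0792, 0.0407]
time: 81.18
tool_pos: [0.4824, 0.1083, 0.0937]
tool_rot: [3.078, -0.002, 1.657]
contact_force: [-0.1, 0.7, -0.4]
opening: 0.0213
```

```bash
python3 -m creep '[0.15,-0.0005,0.005,-0.017,0,0.15,0,0,-0.002,0,0.15,0,0,0,0]' 30
```

```text
time: 81.55
tool_pos: [0.4836, 0.1106, 0.0763]
tool_rot: [3.075, -0.002, 1.652]
contact_force: [-0.3, 0.2, 0.1]
opening: 0.0213
```

```bash
python3 -m creep '[0.15,-0.0005,0.002,-0.001,0]' 30; python3 -m creep '[0.42,0,0,0,0,0.42,0,0,0,0,0.42,0,0,0.02,0,0.42,0,0,0.05,0,0.42,0,-0.05,0.05,0,0.42,0,-0.06,0,0,0.42,0,-0.06,0,0,0.42,0,-0.06,0,0,0.42,0,-0.06,0,0,0.42,0,0,0,0]' 30;python3 - <<'E'
from h import *
snap('wrist','w29');snap('top','t29');snap('scene','s29')
a=cv2.imread('pics/t29.png')[175:295,135:295];b=cv2.imread('pics/s29.png')[140:250,300:470]
cv2.imwrite('pics/c29.png',np.vstack([cv2.resize(a,(400,300),interpolation=2),cv2.resize(b,(464,300),interpolation=2)[:,:400]]))
E
```

```text
time: 81.68
tool_pos: [0.4836, 0.1123, 0.076]
tool_rot: [3.074, -0.002, 1.652]
contact_force: [-0.7, 0.0, 0.0]
opening: 0.0209
time: 82.92
tool_pos: [0.4836, -0.1804, 0.1975]
tool_rot: [3.066, 0.003, 1.657]
contact_force: [0.0, 0.4, -0.2]
opening: 0.0385
```

View pics/c29.png

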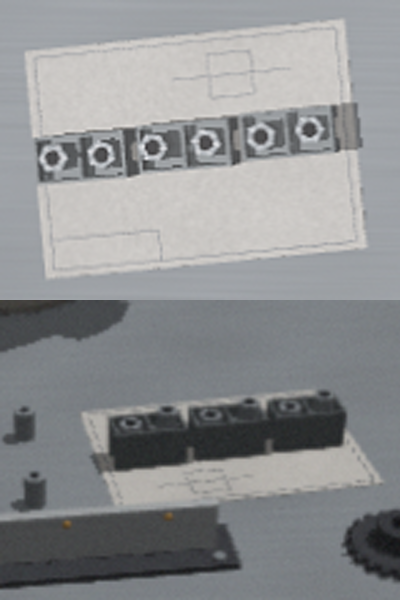

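View pics/t29.png

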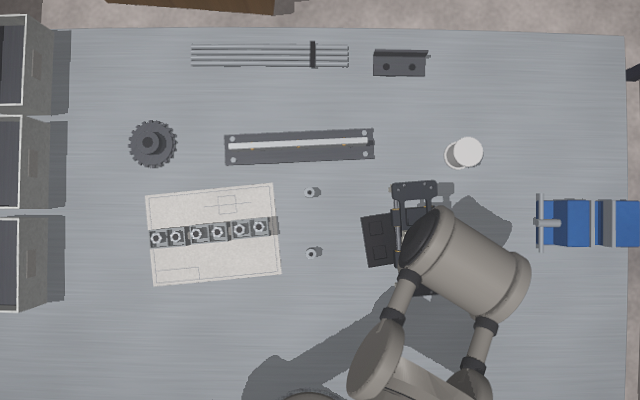

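Top and scene views show all three carriers on the sheet, each with one tall (long) and one low (short) nut in separate wells; bushes (312,192), (313,253), sprocket and spool are unmoved.

```bash
python3 - <<'E'
from h import *
c=load('t29'); b=bores(c,(148,215,282,252),140,2,80); print(b.tolist())
s=telemetry.observe();print(s['time'],s['contact_force'],s['tool_pos'])
print(workorder.hand_in())
E
```

```text
[[162.5, 246.0, 16.0], [182.5, 244.0, 4.0], [177.0, 242.0, 2.0], [205.5, 241.0, 8.0], [152.73, 244.51, 56.0], [220.0, 237.0, 2.0], [155.56, 237.72, 36.5], [175.08, 236.49, 40.0], [189.0, 235.0, 10.0], [195.62, 233.54, 39.0], [180.54, 235.5, 68.5], [151.1, 232.71, 38.5], [216.82, 231.5, 37.0], [157.5, 229.0, 8.0], [238.65, 229.26, 39.5], [258.5, 226.35, 39.0], [201.5, 224.0, 8.0], [197.0, 224.0, 6.0], [213.0, 223.0, 6.0], [206.5, 223.0, 8.0], [218.5, 222.0, 8.0], [258.5, 221.0, 4.0], [242.0, 220.0, 2.0]]
83.075 [-0.21608146 -0.15956614  0.39101401] [ 0.48358717 -0.17570624  0.1973392 ]
the job is handed in; nothing more can be done
None
```

I lifted all three carriers off the rail and stood them in a row on the drawing sheet. Each now holds one long nut in its +y well and one short nut in its -y well. I handed the job in at about 83 s and got no verdict back.

- **Last checks:** The final top and scene pictures show all three carriers standing on the sheet, with a tall and a low nut in separate wells. The bushes, sprocket and spool look to be where they started. The gripper was empty and clear of everything, with no contact force.
- **Not measured:** I judged nut seating, carrier tilt and the bystanders' positions by eye in those pictures. My bore finder picked up all six nuts, but also some stray edges.
- **Carrier overhang:** Carrier C's -y end may reach slightly past the sheet edge. Its centre measured well inside the sheet.
- **Tool tilt:** The tool leaned slowly over time, up to about 0.14 rad. I corrected it twice with half-turns and up-and-down strokes.
- **Measurement differences:** Positions from the wrist and top cameras differed by 1–3 mm, which was within the clearances. Nut-top heights came out about 4 mm low, but long and short could still be told apart clearly.

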